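# Lay out the profile samples on the binder's layout leaf

## Task

First take the stapler off the open binder and put it down on the bench, and turn the binder's stiff yellow leaf over its rings to the left so that it lies flat with its white outlined face up. Then swing the lid of the grey sample case open past its balance point so that it stays open by itself, and lay every profile sample from the case on the outline of its own size on the leaf, squarely inside the drawn lines as nearly as you can. Last, shut the case again, and leave the other things on the bench where they are.

Things in the scene. Friction and masses are not known exactly. Their poses are not given: they have to be found in the camera images.
- binder: open two-ring binder with blue cover, fixed to the bench. Origin: centre of its underside (on the bench top). Its x axis runs along the row of rings, y to its left half, z up. A white page block lies on each half: 204 mm along x, from y = 22 to 202 mm either side, top 29 mm above the bench; the 4 mm thick blue cover reaches 206 mm out in y and 110 mm in x. Two steel rings of 22 mm radius stand at x = -40 and +40 mm, centred on y = 0, z = 32 mm; their tops are at 56 mm.
- leaf (a joint): the stiff leaf of the binder, 3 mm thick, 210 mm along the binder's x, 15 to 205 mm from the ring axis, 0.12 kg. It turns about the ring axis (binder y = 0, z = 32 mm, parallel to the binder's x) with hardly any friction, so it falls to whichever side it leans. 0: lies flat on the right (-y) half, its plain yellow face up. 1.57: upright. 3.14: lies flat on the left half, its white face with the four drawn outlines up, that face then 33.5 mm above the bench.
- leaf_grip (a point): middle of the orange round bar at the leaf's outer edge, the part to grip: 12 mm thick, 24 mm long parallel to the ring axis, 232 mm from that axis, in the plane of the leaf, joined to it by an 18 mm wide tongue. With the leaf flat it is 32 mm above the bench with nothing below it. Pinched across its two flat ends (fingers closing along the binder's x) it pivots between the fingers as the leaf turns.
- case_lid (a joint): clamshell lid of the grey sample case, hinged along its far edge, 0.2 kg, 49 mm deep. 0: shut. 1.7: open against its stop, leaning back. It balances at about 1.2: let go below that it falls shut, beyond that it falls open and stays.
- lid_grip (a point): middle of the orange round bar on the front of the case lid, the part to grip: 12 mm thick, 24 mm long along the case's y, standing 28 mm out from the lid's front wall on an 18 mm wide tongue. Shut, it is at case x = -128, z = 40 mm. Pinched across its two flat ends (fingers closing along the case's y) it pivots between the fingers as the lid turns.
- case: grey sample case, fixed to the bench, 200 mm (x) by 186 mm (y), 73 mm high when shut. Origin: centre of its underside on the bench; x points away from the robot to the hinged edge. The lid's hinge line is at x = 100, z = 24 mm, parallel to y. The inner floor is 16 mm above the bench and the rim round it stands only 8 mm higher (z = 24 mm, 5 mm thick).
- mid_45 (a point): middle of the aluminium T-slot profile sample of 45 x 45 mm square section and 70 mm length. Its y axis runs along the length. It lies in the case at the start (length roughly along the case's x), unless it is absent in this run. Samples lie about 25 mm apart side by side.
- mid_40 (a point): middle of the aluminium T-slot profile sample of 40 x 40 mm square section and 85 mm length. Its y axis runs along the length. It lies in the case at the start (length roughly along the case's x), unless it is absent in this run. Samples lie about 25 mm apart side by side.
- mid_30 (a point): middle of the aluminium T-slot profile sample of 30 x 30 mm square section and 120 mm length. Its y axis runs along the length. It lies in the case at the start (length roughly along the case's x), unless it is absent in this run. Samples lie about 25 mm apart side by side.
- mid_20 (a point): middle of the aluminium T-slot profile sample of 20 x 20 mm square section and 150 mm length. Its y axis runs along the length. It lies in the case at the start (length roughly along the case's x), unless it is absent in this run. Samples lie about 25 mm apart side by side.
- outline_45 (a point): middle of the outline drawn on the leaf's white face for the 45 mm sample, a black-edged pale blue rectangle 78 x 53 mm, longer side along the ring axis (binder x); it moves with the leaf and faces down while the leaf lies on the right.
- outline_40 (a point): middle of the outline drawn on the leaf's white face for the 40 mm sample, a black-edged pale blue rectangle 93 x 48 mm, longer side along the ring axis (binder x); it moves with the leaf and faces down while the leaf lies on the right.
- outline_30 (a point): middle of the outline drawn on the leaf's white face for the 30 mm sample, a black-edged pale blue rectangle 128 x 38 mm, longer side along the ring axis (binder x); it moves with the leaf and faces down while the leaf lies on the right.
- outline_20 (a point): middle of the outline drawn on the leaf's white face for the 20 mm sample, a black-edged pale blue rectangle 158 x 28 mm, longer side along the ring axis (binder x); it moves with the leaf and faces down while the leaf lies on the right.
- stapler_mid (a point): middle of the blue and black stapler, 34 x 130 x 53 mm (width, length, height; its upper part is 28 mm wide), 0.26 kg. Its y axis runs along its length, z up through its top. At the start it lies on the binder's left page block. The bench behind the binder, towards the wall, is free to put it down.
- notepad: notepad, 145 x 100 x 14 mm; a bystander, not part of the job. Origin: centre of its underside.
- calculator: desk calculator, 136 x 96 x 19 mm; a bystander, not part of the job. Origin: centre of its underside.
- marker_red: red marker pen, 137 mm long, lying; a bystander, not part of the job. Origin: centre of its underside.
- angle_bracket: grey angle bracket, 42 mm; a bystander, not part of the job. Origin: centre of its underside.

How it is judged:
By the outcome, as a careful person would: the job done as asked, in the order asked, and still so for the second after the job is handed in, with the robot touching nothing.
Of profile_45, profile_40, profile_30, profile_20 only 3 to 4 are there at a start; the rules pass over those that are not, and their reading is None.
At some moment in a run one of stapler, profile_45 may be knocked a few centimetres aside while the robot is not near it.
Once in a run the grip may slacken for a moment while it holds something.
It also fails if it takes over 210 s, if anything falls off the work surface, if the arm or the gripper's body presses on something with over 40 N, if the wrist force passes 120 N, or if a joint passes its speed limit or range.

## Robot

A 6-joint arm with a two-finger parallel gripper is mounted at the origin on a cart in front of the work surface, level with it; the furniture and walls round the work are solid. World frame = base frame: x ahead of the robot, y to its left, z up, the work surface at z = 0. Lengths are in m, angles in degrees, forces in N, time in s.
With the tool pointing down it reaches from about 0.4 to 0.825 m from the base axis. Payload 7 kg.
Tool frame: the origin (TCP) lies midway between the tips of the shut fingers; the grasp point (between the pads) lies 19 mm behind it; z points along the fingers, y is the direction in which the jaws open and shut (so a half turn about z gives the same grasp; the last joint's range is limited). The gripper opens to 88 mm and grips with 3 to 60 N. Pads are 19 mm wide; open, the fingers measure 130 mm over their backs; the gripper's body (78 mm by 193 mm) begins 47 mm behind the grasp point.
Start: joints at [-54.712, 20.546, 0.682, 0, -70.136, -16.507], TCP at [0.217, -0.639, 0.227] pointing down, gripper open.
Joint ranges: [-176.03, 176.03], [-82.01, 121.73], [-58.28, 71.71], [-173.87, 95.51], [-174.79, -0.11], [-173.66, 173.66]. Speed limits (degrees/s): [136.94, 136.94, 172.46, 180, 180, 180].

## Interface

Orientations are given as [roll, pitch, yaw] about the fixed x, y, z axes, in that order (R = Rz(yaw) Ry(pitch) Rx(roll)).
In Python, from plant import get_state, capture, get_calibration, close_job, boxes_of, cut_out gives the robot as it stands.
- The arm moves only by the tool apply_moves, never from a script. Its argument "commands" is a list of rows, each an object with "grip": the closure, from 0 (fully open) to 1 (shut); "slide": the shift along the tool's x, y, z in m, a list of three; "roll": the turn about the tool's z in degrees. In form: [{"grip": grip, "slide": [x, y, z], "roll": roll}, ...]. A call has 1 to 5 rows; each row is the pose to reach, as a shift and turn from the pose commanded when the call began, along the tool's axes at that moment; what a row does not reach only later rows make up. A row lasts 1/8 s, in which the tool goes at most 62.5 mm and 10.7 degrees, less where a joint would pass 70% of its speed; a pose out of reach is approached as far as the arm can. A call with a gripper value outside its range is refused whole. The fingers move at their own pace and stop on an object; "grip_force" is the grip in N (left out, the last holds). Time passes only in rows, so rows that repeat a pose let the fingers close. It gives the time, the measured TCP pose, the force and the opening at its end, in the units of the state.
- get_state(): the state, without advancing time (a new reading comes with each control period).
- capture(name): name is "side" or "top"; returns (picture, depth): 420x560x3 uint8, red, green, blue; 420x560 float32, m along the optical axis (not along the pixel's ray), 0 where there is no reading.
- get_calibration(name): a dict with "mtx" (3x3 intrinsics, pixels), "R" (3x3) and "t" (3): a world point X has camera coordinates R X + t. Camera axes: x right, y down, z forward; pixel columns grow to the right and rows downward; lengths in m; the calibration is good to about 2 mm. A picture is of the moment at which its call begins. get_calibration takes no time and is no camera call.
- close_job(): hands the job in, once; it reports no verdict.
Trained networks look in the newest picture that a camera, given by its name, has taken for a name from the list of things; names that differ only in an ending like _2 or _b are one class to them, and where a whole thing is asked for, a point or a joint stands for the part that bears it (a point fixed in the world has none). Each returns a list of dicts, best first, with "score" (0 to 1); they miss things now and then, are a little off and sometimes report something else, mostly with a low value. They report only what shows in the picture. A call takes as long as a camera call.
- boxes_of(name, camera): "position" ([x, y, z] in m, in the coordinates of the camera as it stood for that picture, good to about 4 mm: the middle of the surface that is visible of it).
- cut_out(name, camera): "mask" (420x560 bool, what is visible of it).
The state is a dict: "time_s": time; "joints": joint angles; "qd": joint speeds; "joint_torque": joint torques, N m; "tcp_pos": TCP position; "eef_rot": TCP orientation; "contact_force": force on the tool from outside, world axes, zero at the start; "moment": the same for the moment, N m; "gripper_width": finger opening in m.
Only numpy, scipy, OpenCV 4.12 (cv2) and the standard library are available. Lean on these libraries where they do the work, as an engineer would, in place of code of your own. Each camera call takes 0.05 s, during which the arm holds its last target.

## Working session

There is one attempt and no reset: what is moved stays moved. The work goes in short steps, Python scripts to look and compute and a tool call to move; the robot and the scene stay as the last step left them, time stands still between calls to the robot, and variables do not carry over. Pictures are saved under pics/ and viewed, and the job is handed in when it is done.

Besides the shell and the picture viewer there is one more tool, called after "Request:" by a JSON object that holds its "op" and its "data". apply_moves: Moves the arm, as the interface text tells. Its arguments: {"type":"object","properties":{"commands":{"type":"array"},"grip_force":{"type":"number"}},"required":["commands"]}

```bash
ls; mkdir -p pics; cat > h.py <<'E'
import numpy as np, cv2
from scipy.spatial.transform import Rotation as Ro
from plant import get_state, capture, get_calibration, close_job, boxes_of, cut_out
def snap(cam,fn=None):
    p,d=capture(cam)
    if fn: cv2.imwrite('pics/'+fn,cv2.cvtColor(p,cv2.COLOR_RGB2BGR))
    return p,d
def c2w(cam,P):
    c=get_calibration(cam); return (np.atleast_2d(P)-np.array(c['t']))@np.array(c['R'])
def cloud(cam,d):
    c=get_calibration(cam);K=np.array(c['mtx'])
    v,u=np.mgrid[:d.shape[0],:d.shape[1]]
    P=np.stack([(u-K[0,2])/K[0,0]*d,(v-K[1,2])/K[1,1]*d,d],-1)
    return ((P.reshape(-1,3)-np.array(c['t']))@np.array(c['R'])).reshape(P.shape)
def proj(cam,X):
    c=get_calibration(cam);q=np.atleast_2d(X)@np.array(c['R']).T+np.array(c['t']);q=q@np.array(c['mtx']).T
    return q[:,:2]/q[:,2:]
def st():
    s=get_state();
    print('t',round(s['time_s'],2),'tcp',np.round(s['tcp_pos'],4),'rpy',np.round(s['eef_rot'],2),'F',np.round(s['contact_force'],1),'w',round(s['gripper_width'],4))
    return s
E
python3 - <<'E'
from h import *
s=st(); print(s)
for c in('side','top'):
    snap(c,c+'0.png'); k=get_calibration(c); print(c,k, -np.array(k['R']).T@np.array(k['t']))
E
```

```text
pics
t 0.0 tcp [ 0.2171 -0.6386  0.2256] rpy [ 1.7991e+02 -1.0000e-02 -1.6123e+02] F [-0.2  0.1  0.5] w 0.0877
{'time_s': 0.0, 'joints': array([-5.47136467e+01,  2.05907966e+01,  6.34284837e-01, -2.05044709e-02,
       -7.01362880e+01, -1.65069576e+01]), 'qd': array([ 0.01441129,  0.07446843,  0.02147157, -0.00572466, -0.0436046 ,
        0.00910344]), 'joint_torque': array([ 2.63577949e-04, -5.82722068e+01,  2.93049306e+01,  6.99683994e+00,
        6.93411188e-03, -1.94066815e-04]), 'tcp_pos': array([ 0.21711911, -0.63861031,  0.22563257]), 'eef_rot': array([ 1.79905548e+02, -7.88882071e-03, -1.61227581e+02]), 'contact_force': array([-0.24827299,  0.07647996,  0.45051911]), 'moment': array([0.00137019, 0.02721974, 0.01652868]), 'gripper_width': 0.08774322494493092}
side {'mtx': array([[437.22329116,   0.        , 279.93550839],
       [  0.        , 437.22329116, 199.55577456],
       [  0.        ,   0.        ,   1.        ]]), 'R': array([[-0.97627895,  0.21631167, -0.0094169 ],
       [ 0.1904387 ,  0.83718715, -0.51268974],
       [-0.10301707, -0.50232154, -0.85852231]]), 't': array([ 0.51762489, -0.11762689,  1.70185824])} [0.70306744 0.84138747 1.40565159]
top {'mtx': array([[483.82960566,   0.        , 282.23570849],
       [  0.        , 483.82960566, 209.83623819],
       [  0.        ,   0.        ,   1.        ]]), 'R': array([[ 0.01149227, -0.99993231,  0.00181478],
       [-0.99806122, -0.01158175, -0.06115271],
       [ 0.06116959, -0.00110848, -0.99812677]]), 't': array([0.08306109, 0.54670331, 1.39386878])} [0.45942642 0.09093232 1.4245394 ]
```

View pics/top0.png

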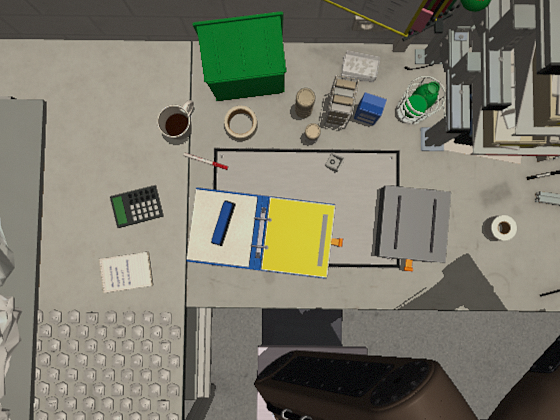

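View pics/side0.png

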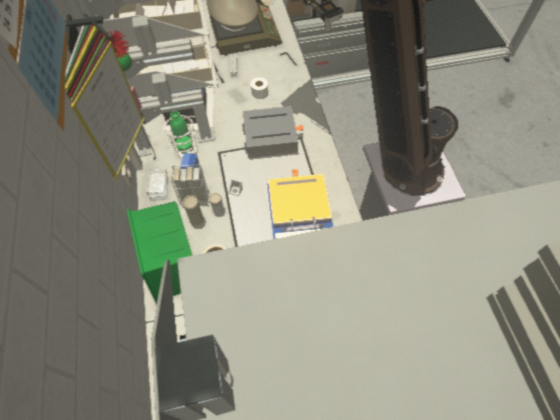

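```bash
python3 - <<'E'
from h import *
for n in ['stapler_mid','binder','leaf','leaf_grip','case','lid_grip','notepad','calculator','marker_red','angle_bracket']:
  for c in ('top','side'):
    for f in boxes_of(n,c)[:2]: print(n,c,round(f['score'],2),np.round(c2w(c,f['position'])[0],4))
st()
E
```

```text
stapler_mid top 0.59 [0.5078 0.2544 0.074 ]
stapler_mid top 0.41 [0.3616 0.5381 0.0065]
binder top 0.59 [0.4754 0.1356 0.0248]
binder side 0.96 [0.4787 0.0756 0.0356]
leaf top 0.87 [0.466  0.0408 0.032 ]
leaf side 0.59 [0.4724 0.0475 0.0343]
leaf_grip top 0.93 [0.4679 0.0416 0.0349]
leaf_grip side 0.93 [0.4722 0.0483 0.0342]
case top 0.6 [ 0.5059 -0.2734  0.0691]
case side 0.96 [ 0.513  -0.2512  0.0754]
lid_grip top 0.94 [ 0.5085 -0.279   0.0741]
lid_grip side 0.81 [ 0.5146 -0.2571  0.071 ]
notepad top 0.66 [0.5073 0.2519 0.0728]
notepad top 0.63 [0.3605 0.5425 0.0052]
notepad side 0.29 [0.4733 0.0476 0.0367]
calculator top 0.89 [0.5488 0.5152 0.0129]
marker_red top 0.44 [0.6847 0.3125 0.0118]
angle_bracket top 0.72 [ 0.6869 -0.0614  0.0029]
angle_bracket top 0.22 [0.466  0.0462 0.0328]
angle_bracket side 0.69 [ 0.693  -0.0648  0.0115]
t 1.1 tcp [ 0.2173 -0.6391  0.2266] rpy [ 180.     -0.   -161.22] F [ 0.3 -0.7  0.3] w 0.0873
```

The top view shows the stapler at about (223,223) on the left page block, the yellow leaf at (300,237) with its orange grip at (337,242), and the shut case at (412,222) with its orange grip at (408,265). Next I measure these geometrically.

```bash
cat > m1.py <<'E'
from h import *
p,d=snap('top'); W=cloud('top',d); hsv=cv2.cvtColor(p,cv2.COLOR_RGB2HSV)
H,S,V=[hsv[...,i].astype(int) for i in range(3)]
def rep(name,m,zr=None):
    P=W[m&(d>0)]
    if zr: P=P[(P[:,2]>zr[0])&(P[:,2]<zr[1])]
    r=cv2.minAreaRect((P[:,:2]*1000).astype(np.float32))
    print(name,len(P),'mean',np.round(P.mean(0),4),'med z',np.round(np.median(P[:,2]),4),'rect',np.round(r[0],1),np.round(r[1],1),round(r[2],1))
    return P
v,u=np.mgrid[:420,:560]
ora=(H>8)&(H<19)&(S>170)&(V>150)
n,l,s,c=cv2.connectedComponentsWithStats(ora.astype(np.uint8))
for i in range(1,n):
    if s[i,4]>15 and 150<c[i,1]<300 and c[i,0]>180: print(c[i],s[i]); rep('orange',l==i)
yel=(H>24)&(H<34)&(S>150)&(V>120)&(u>250)&(u<345)&(v>190)&(v<285)
rep('leaf',yel)
st_=(H>100)&(H<130)&(S>100)&(u>195)&(u<250)&(v>190)&(v<250)
P=rep('stapler',st_,(0.05,0.12))
cs=(u>360)&(u<460)&(v>175)&(v<265)
rep('case',cs,(0.055,0.09))
wh=(V>180)&(S<50)&(u>185)&(u<270)&(v>180)&(v<275)
rep('pageL',wh,(0.02,0.035))
cv2.imwrite('pics/crop.png',cv2.resize(cv2.cvtColor(p[170:290,180:460],cv2.COLOR_RGB2BGR),None,fx=2.8,fy=2.8,interpolation=cv2.INTER_CUBIC))
E
python3 m1.py
```

```text
[336.77777778 241.6031746 ] [331 239  12   7  63]
orange 62 mean [ 0.4553 -0.068   0.0331] med z 0.0327 rect [454.  -67.4] [17.2 31.6] 0.6
[408.53623188 265.20289855] [405 259   8  12  69]
orange 69 mean [ 0.3906 -0.2716  0.0422] med z 0.042 rect [ 392.4 -271. ] [31.1 22.2] 0.4
leaf 4172 mean [0.4673 0.0481 0.0323] med z 0.0324 rect [467.2  43.5] [183.7 203. ] 83.8
stapler 415 mean [0.5057 0.2574 0.0758] med z 0.076 rect [505.7 258.2] [ 26.3 120.3] 73.3
case 4800 mean [ 0.5089 -0.2807  0.0718] med z 0.0719 rect [ 509.6 -282.4] [188.2 200.6] 84.9
pageL 3684 mean [0.4896 0.2641 0.0274] med z 0.0273 rect [490.4 244.6] [219.2 202.6] 83.7
```

View pics/crop.png

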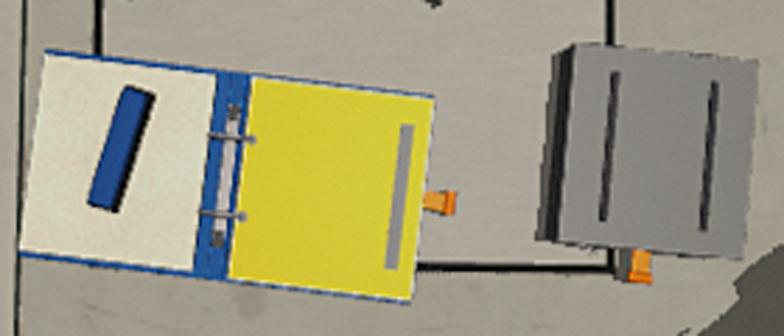

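```bash
cat >> h.py <<'E'
def go(*targets, s=None):
    """each target (x,y,z,yaw) world TCP -> slide, roll relative to measured pose"""
    s=s or st(); p=np.array(s['tcp_pos']); yaw=s['eef_rot'][2]
    R=Ro.from_euler('xyz',s['eef_rot'],degrees=True).as_matrix()
    for t in targets:
        sl=R.T@(np.array(t[:3])-p); r=(yaw-t[3]+180)%360-180
        print('->',t,'slide',np.round(sl,4),'roll',round(r,1),'rows',max(np.ceil(np.linalg.norm(sl)/.0625),np.ceil(abs(r)/10.7)))
E
python3 - <<'E'
from h import *
go((.45,-.4,.2256,-120),(.5,0.0,.2256,-60),(.506,.258,.15,-16.7))
p,d=snap('top');W=cloud('top',d)
P=W[d>0]
for x in np.arange(.60,.80,.02):
    row=[]
    for y in np.arange(.30,-.10,-.03):
        q=P[(abs(P[:,0]-x)<.01)&(abs(P[:,1]-y)<.015)]; row.append(int(round(q[:,2].max()*1000)) if len(q) else -99)
    print(round(x,2),row)
E
```

```text
t 1.15 tcp [ 0.2173 -0.639   0.2266] rpy [-180.      0.   -161.22] F [-0.3  0.3 -0.5] w 0.0876
-> (0.45, -0.4, 0.2256, -120) slide [-0.2973  0.1514  0.001 ] roll -41.2 rows 6.0
-> (0.5, 0.0, 0.2256, -60) slide [-0.4734  0.514   0.001 ] roll -101.2 rows 12.0
-> (0.506, 0.258, 0.15, -16.7) slide [-0.5621  0.7563  0.0766] roll -144.5 rows 16.0
0.6 [36, 32, 34, 10, 9, 6, 5, 7, 10, 4, 8, 8, 6, 7]
0.62 [7, 6, 7, 8, 8, 7, 6, 7, 6, 6, 6, 9, 9, 8]
0.64 [7, 6, 6, 8, 6, 8, 7, 6, 5, 5, 9, 5, 7, 9]
0.66 [7, 15, 7, 6, 6, 7, 7, 9, 7, 9, 7, 7, 43, 6]
0.68 [16, 18, 13, 4, 5, 5, 6, 5, 6, 9, 8, 18, 48, 45]
0.7 [9, 6, 7, 7, 9, 6, 8, 7, 8, 8, 7, 8, 29, 44]
0.72 [4, 6, 6, 5, 6, 7, 6, 6, 5, 5, 6, 6, 14, 4]
0.74 [5, 3, 5, 6, 7, 5, 5, 5, 5, 84, 92, 8, 11, 8]
0.76 [5, 7, 51, 52, 52, 6, 4, 5, 9, 90, 92, 6, 5, 5]
0.78 [6, 49, 52, 5, 52, 7, 6, 6, 5, 89, 90, 6, 5, 6]
0.8 [4, 48, 50, 5, 55, 9, 3, 4, 5, 5, 1, 160, 161, 164]
```

Request:
{"op": "apply_moves", "data": {"commands": [{"grip": 0, "slide": [-0.12, 0.06, 0], "roll": -10}, {"grip": 0, "slide": [-0.3, 0.15, 0], "roll": -41}, {"grip": 0, "slide": [-0.3, 0.15, 0], "roll": -41}, {"grip": 0, "slide": [-0.3, 0.15, 0], "roll": -41}, {"grip": 0, "slide": [-0.3, 0.15, 0], "roll": -50}], "grip_force": 25}}

```text
time_s: 1.82
tcp_pos: [0.4382, -0.4152, 0.2269]
eef_rot: [-180.0, -0.0, -110.9]
contact_force: [0.2, -0.4, -0.2]
gripper_width: 0.0875
```

```bash
python3 - <<'E'
from h import *
go((.47,-.1,.2256,-65),(.506,.258,.15,-16.7))
E
```

```text
t 1.82 tcp [ 0.4382 -0.4152  0.2269] rpy [-1.7996e+02 -1.0000e-02 -1.1091e+02] F [ 0.2 -0.4 -0.2] w 0.0875
-> (0.47, -0.1, 0.2256, -65) slide [-0.3058  0.0828  0.0012] roll -45.9 rows 6.0
-> (0.506, 0.258, 0.15, -16.7) slide [-0.653   0.177   0.0767] roll -94.2 rows 11.0
```

Request:
{"op": "apply_moves", "data": {"commands": [{"grip": 0, "slide": [-0.62, 0.17, 0], "roll": -94}, {"grip": 0, "slide": [-0.62, 0.17, 0], "roll": -94}, {"grip": 0, "slide": [-0.62, 0.17, 0], "roll": -94}, {"grip": 0, "slide": [-0.62, 0.17, 0], "roll": -94}, {"grip": 0, "slide": [-0.62, 0.17, 0], "roll": -94}]}}

```text
time_s: 2.45
tcp_pos: [0.469, -0.1039, 0.227]
eef_rot: [-179.9, -0.0, -57.1]
contact_force: [2.8, -0.1, 1.0]
gripper_width: 0.0872
```

```bash
sed -i 's/u>195)&(u<250)&(v>190)&(v<250/u>190)\&(u<258)\&(v>185)\&(v<275/' m1.py; python3 m1.py | grep -E 'stap|leaf'; python3 - <<'E'
from h import *
go((.506,.258,.15,-16.7))
E
```

```text
leaf 1277 mean [0.5346 0.0606 0.0446] med z 0.0325 rect [516.9  38.7] [182.4 103.2] 83.8
stapler 415 mean [0.5059 0.2573 0.0758] med z 0.0761 rect [505.7 258.3] [ 26.4 120.2] 73.0
t 2.5 tcp [ 0.4699 -0.0985  0.2272] rpy [-179.83    0.    -56.42] F [-1.   4.2 -1.2] w 0.088
-> (0.506, 0.258, 0.15, -16.7) slide [-0.2771 -0.227   0.0778] roll -39.7 rows 6.0
```

Request:
{"op": "apply_moves", "data": {"commands": [{"grip": 0, "slide": [-0.277, -0.227, 0.04], "roll": -40}, {"grip": 0, "slide": [-0.277, -0.227, 0.04], "roll": -40}, {"grip": 0, "slide": [-0.277, -0.227, 0.04], "roll": -40}, {"grip": 0, "slide": [-0.277, -0.227, 0.06], "roll": -40}, {"grip": 0, "slide": [-0.277, -0.227, 0.076], "roll": -40}]}}

```text
time_s: 3.12
tcp_pos: [0.5059, 0.2003, 0.1706]
eef_rot: [-179.9, -0.1, -17.4]
contact_force: [1.3, 0.0, 0.4]
gripper_width: 0.0879
```

Request:
{"op": "apply_moves", "data": {"commands": [{"grip": 0, "slide": [-0.02, -0.02, 0], "roll": 0}, {"grip": 0, "slide": [-0.02, -0.02, 0], "roll": 0}]}}

```text
time_s: 3.38
tcp_pos: [0.4917, 0.2245, 0.1696]
eef_rot: [180.0, 0.0, -17.4]
contact_force: [0.5, -0.8, 0.1]
gripper_width: 0.0871
```

```bash
python3 - <<'E'
from h import *
go((.506,.258,.042,-16.8))
E
```

```text
t 3.38 tcp [0.4917 0.2245 0.1696] rpy [ 1.7996e+02  2.0000e-02 -1.7350e+01] F [ 0.5 -0.8  0.1] w 0.0871
-> (0.506, 0.258, 0.042, -16.8) slide [ 0.0037 -0.0363  0.1275] roll -0.6 rows 3.0
```

Request:
{"op": "apply_moves", "data": {"commands": [{"grip": 0, "slide": [0.004, -0.036, 0.05], "roll": -0.5}, {"grip": 0, "slide": [0.004, -0.036, 0.06], "roll": -0.5}, {"grip": 0, "slide": [0.004, -0.036, 0.1], "roll": -0.5}, {"grip": 0, "slide": [0.004, -0.036, 0.127], "roll": -0.5}, {"grip": 0, "slide": [0.004, -0.036, 0.127], "roll": -0.5}]}}

```text
time_s: 4.0
tcp_pos: [0.5062, 0.2542, 0.0419]
eef_rot: [179.8, 0.1, -17.1]
contact_force: [-0.7, -0.5, 0.9]
gripper_width: 0.0879
```

Request:
{"op": "apply_moves", "data": {"commands": [{"grip": 0.75, "slide": [0, 0, 0], "roll": 0}, {"grip": 0.75, "slide": [0, 0, 0], "roll": 0}, {"grip": 0.75, "slide": [0, 0, 0], "roll": 0}, {"grip": 0.75, "slide": [0, 0, 0], "roll": 0}]}}

```text
time_s: 4.5
tcp_pos: [0.5071, 0.2562, 0.0436]
eef_rot: [-180.0, -0.0, -17.0]
contact_force: [-1.1, 0.1, -1.2]
gripper_width: 0.0536
```

Request:
{"op": "apply_moves", "data": {"commands": [{"grip": 0.85, "slide": [0, 0, 0], "roll": 0}, {"grip": 0.85, "slide": [0, 0, 0], "roll": 0}, {"grip": 0.85, "slide": [0, 0, 0], "roll": 0}, {"grip": 0.85, "slide": [0, 0, 0], "roll": 0}]}}

```text
time_s: 5.0
tcp_pos: [0.5076, 0.2567, 0.0434]
eef_rot: [-179.9, -0.0, -17.0]
contact_force: [1.1, 2.4, 2.6]
gripper_width: 0.0268
```

```bash
python3 - <<'E'
from h import *
go((.506,.258,.15,-17),(.65,.15,.15,0),(.675,.14,.03,0))
E
```

```text
t 5.0 tcp [0.5076 0.2567 0.0434] rpy [-1.7992e+02 -5.0000e-02 -1.6980e+01] F [1.1 2.4 2.6] w 0.0268
-> (0.506, 0.258, 0.15, -17) slide [-0.0018 -0.0009 -0.1066] roll 0.0 rows 2.0
-> (0.65, 0.15, 0.15, 0) slide [ 0.1675  0.0603 -0.1065] roll -17.0 rows 4.0
-> (0.675, 0.14, 0.03, 0) slide [0.1942 0.0627 0.0135] roll -17.0 rows 4.0
```

Request:
{"op": "apply_moves", "data": {"commands": [{"grip": 0.9, "slide": [0, 0, -0.06], "roll": 0}, {"grip": 0.9, "slide": [0.04, 0.01, -0.075], "roll": -5}, {"grip": 0.9, "slide": [0.09, 0.03, -0.075], "roll": -10}, {"grip": 0.9, "slide": [0.14, 0.05, -0.075], "roll": -17}, {"grip": 0.9, "slide": [0.194, 0.063, -0.06], "roll": -17}], "grip_force": 40}}

```text
time_s: 5.62
tcp_pos: [0.6748, 0.1376, 0.1033]
eef_rot: [-180.0, 0.0, 0.1]
contact_force: [0.7, 1.6, -1.2]
gripper_width: 0.0264
```

```bash
python3 - <<'E'
from h import *
go((.675,.14,.05,0),(.675,.14,.016,0))
E
```

```text
t 5.62 tcp [0.6748 0.1376 0.1033] rpy [-1.7999e+02  1.0000e-02  9.0000e-02] F [ 0.7  1.6 -1.2] w 0.0264
-> (0.675, 0.14, 0.05, 0) slide [ 0.0002 -0.0024  0.0533] roll 0.1 rows 1.0
-> (0.675, 0.14, 0.016, 0) slide [ 0.0002 -0.0024  0.0873] roll 0.1 rows 2.0
```

Request:
{"op": "apply_moves", "data": {"commands": [{"grip": 0.9, "slide": [0, 0, 0.05], "roll": 0}, {"grip": 0.9, "slide": [0, 0, 0.075], "roll": 0}, {"grip": 0.9, "slide": [0, 0, 0.083], "roll": 0}, {"grip": 0.9, "slide": [0, 0, 0.086], "roll": 0}, {"grip": 0.9, "slide": [0, 0, 0.088], "roll": 0}]}}

```text
time_s: 6.25
tcp_pos: [0.6747, 0.1395, 0.0162]
eef_rot: [-180.0, -0.1, 0.0]
contact_force: [0.8, -0.1, -1.2]
gripper_width: 0.0263
```

Request:
{"op": "apply_moves", "data": {"commands": [{"grip": 0.9, "slide": [0, 0, 0.001], "roll": 0}, {"grip": 0.9, "slide": [0, 0, 0.002], "roll": 0}]}}

```text
time_s: 6.5
tcp_pos: [0.6744, 0.1395, 0.0144]
eef_rot: [-180.0, -0.1, 0.0]
contact_force: [-5.2, 1.5, 8.7]
gripper_width: 0.0267
```

Request:
{"op": "apply_moves", "data": {"commands": [{"grip": 0.5, "slide": [0, 0, 0], "roll": 0}, {"grip": 0.4, "slide": [0, 0, 0], "roll": 0}, {"grip": 0.4, "slide": [0, 0, -0.02], "roll": 0}, {"grip": 0.3, "slide": [0, 0, -0.08], "roll": 0}, {"grip": 0.3, "slide": [0, 0, -0.14], "roll": 0}]}}

```text
time_s: 7.12
tcp_pos: [0.6741, 0.1388, 0.1559]
eef_rot: [180.0, -0.0, 0.0]
contact_force: [1.3, 0.8, -0.5]
gripper_width: 0.0607
```

```bash
cat > m2.py <<'E'
from m1 import *
# refine binder pose: leaf polygon in pixels -> plane z
def plane(cam,uv,z):
    c=get_calibration(cam);K=np.array(c['mtx']);R=np.array(c['R']);t=np.array(c['t'])
    o=-R.T@t; dirs=np.c_[(uv[:,0]-K[0,2])/K[0,0],(uv[:,1]-K[1,2])/K[1,1],np.ones(len(uv))]@R
    return o+dirs*((z-o[2])/dirs[:,2])[:,None]
uv=np.c_[u[yel],v[yel]].astype(float)
q=plane('top',uv,.0335)
r=cv2.minAreaRect((q[:,:2]*1000).astype(np.float32)); print('leaf plane rect',r)
# orange bar, only pts furthest from binder
E
python3 - <<'E'
from h import *
go((.455,-.078,.10,-96.2))
E
python3 m2.py
```

```text
t 7.12 tcp [0.6741 0.1388 0.1559] rpy [ 1.7998e+02 -2.0000e-02  1.0000e-02] F [ 1.3  0.8 -0.5] w 0.0607
-> (0.455, -0.078, 0.1, -96.2) slide [-0.2192  0.2167  0.0559] roll 96.2 rows 9.0
[339.25  241.625] [335 239   8   7  32]
orange 32 mean [ 0.4552 -0.075   0.0353] med z 0.0356 rect [454.1 -72.7] [17.2 18.8] 0.7
[408.37878788 265.68181818] [404 259   9  12  66]
orange 66 mean [ 0.3892 -0.2713  0.0414] med z 0.0418 rect [ 391.  -272.2] [22.6 31.2] 81.2
leaf 4155 mean [0.4672 0.0483 0.0323] med z 0.0323 rect [467.2  43.9] [183.1 203. ] 83.7
stapler 0 mean [nan nan nan] med z nan rect [0. 0.] [0. 0.] 0.0
case 4806 mean [ 0.5089 -0.2806  0.0718] med z 0.072 rect [ 509.4 -282.5] [188.4 200.6] 85.1
pageL 1798 mean [0.5041 0.2153 0.0273] med z 0.0273 rect [482.5 215.4] [169.8 210.8] 87.9
leaf plane rect ((467.232177734375, 44.079803466796875), (182.42808532714844, 202.45062255859375), 83.74958038330078)m1.py:8: RuntimeWarning: Mean of empty slice.
  print(name,len(P),'mean',np.round(P.mean(0),4),'med z',np.round(np.median(P[:,2]),4),'rect',np.round(r[0],1),np.round(r[1],1),round(r[2],1))
  ret = um.true_divide(
  return _methods._mean(a, axis=axis, dtype=dtype,
  ret = ret.dtype.type(ret / rcount)
```

Request:
{"op": "apply_moves", "data": {"commands": [{"grip": 0.3, "slide": [-0.05, 0.05, 0], "roll": 20}, {"grip": 0.3, "slide": [-0.1, 0.1, 0], "roll": 50}, {"grip": 0.3, "slide": [-0.15, 0.15, 0], "roll": 70}, {"grip": 0.3, "slide": [-0.2, 0.2, 0], "roll": 96}, {"grip": 0.3, "slide": [-0.22, 0.216, 0], "roll": 96}]}}

```text
time_s: 7.8
tcp_pos: [0.4529, -0.0783, 0.1543]
eef_rot: [-179.9, -0.1, -54.1]
contact_force: [0.7, -1.8, 0.9]
gripper_width: 0.0611
```

Request:
{"op": "apply_moves", "data": {"commands": [{"grip": 0.3, "slide": [0, 0, 0], "roll": 43}, {"grip": 0.3, "slide": [0, 0, 0], "roll": 43}, {"grip": 0.3, "slide": [0, 0, 0], "roll": 43}, {"grip": 0.3, "slide": [0, 0, 0], "roll": 43}, {"grip": 0.3, "slide": [0, 0, 0], "roll": 43}]}}

```text
time_s: 8.43
tcp_pos: [0.4544, -0.077, 0.1541]
eef_rot: [-179.9, 0.0, -96.6]
contact_force: [0.4, -0.8, 0.5]
gripper_width: 0.0612
```

```bash
python3 - <<'E'
from h import *
go((.454,-.077,.10,-96.2),(.454,-.077,.013,-96.2))
E
python3 m2.py | grep -A1 '^\['
```

```text
t 8.43 tcp [ 0.4544 -0.077   0.1541] rpy [-1.799e+02  3.000e-02 -9.665e+01] F [ 0.4 -0.8  0.5] w 0.0612
-> (0.454, -0.077, 0.1, -96.2) slide [0.0001 0.0005 0.0541] roll -0.4 rows 1.0
-> (0.454, -0.077, 0.013, -96.2) slide [1.000e-04 6.000e-04 1.411e-01] roll -0.4 rows 3.0
[408.57142857 265.22857143] [405 259   8  12  70]
orange 70 mean [ 0.3905 -0.2717  0.0421] med z 0.0418 rect [ 392.3 -271.1] [31.5 20.8] 0.9m1.py:8: RuntimeWarning: Mean of empty slice.
  print(name,len(P),'mean',np.round(P.mean(0),4),'med z',np.round(np.median(P[:,2]),4),'rect',np.round(r[0],1),np.round(r[1],1),round(r[2],1))
  ret = um.true_divide(
  return _methods._mean(a, axis=axis, dtype=dtype,
  ret = ret.dtype.type(ret / rcount)
```

Request:
{"op": "apply_moves", "data": {"commands": [{"grip": 0.3, "slide": [0, 0, 0.06], "roll": -0.4}, {"grip": 0.3, "slide": [0, 0, 0.11], "roll": -0.4}, {"grip": 0.3, "slide": [0, 0, 0.135], "roll": -0.4}, {"grip": 0.5, "slide": [0, 0, 0.14], "roll": -0.4}, {"grip": 0.7, "slide": [0, 0, 0.14], "roll": -0.4}]}}

```text
time_s: 9.1
tcp_pos: [0.4547, -0.0769, 0.0137]
eef_rot: [-180.0, 0.0, -96.2]
contact_force: [0.2, 0.8, 0.9]
gripper_width: 0.0468
```

Request:
{"op": "apply_moves", "data": {"commands": [{"grip": 0.8, "slide": [0, 0, 0], "roll": 0}, {"grip": 0.8, "slide": [0, 0, 0], "roll": 0}, {"grip": 0.8, "slide": [0, 0, 0], "roll": 0}], "grip_force": 15}}

```text
time_s: 9.48
tcp_pos: [0.4554, -0.0768, 0.014]
eef_rot: [-179.8, 0.0, -96.3]
contact_force: [3.2, -2.2, 1.1]
gripper_width: 0.0239
```

Request:
{"op": "apply_moves", "data": {"commands": [{"grip": 0.85, "slide": [-0.0035, 0, -0.0403], "roll": 0}, {"grip": 0.85, "slide": [-0.014, 0, -0.0793], "roll": 0}, {"grip": 0.85, "slide": [-0.0311, 0, -0.116], "roll": 0}, {"grip": 0.85, "slide": [-0.0543, 0, -0.1491], "roll": 0}, {"grip": 0.85, "slide": [-0.0829, 0, -0.1777], "roll": 0}], "grip_force": 20}}

```text
time_s: 10.1
tcp_pos: [0.4644, 0.0064, 0.1929]
eef_rot: [-179.8, 0.1, -96.3]
contact_force: [10.5, 7.0, -10.0]
gripper_width: 0.0236
```

```bash
cat > arc.py <<'E'
from h import *
import sys
s=st()
O=np.array([.4791,.1534]); a=np.radians(-6.25); yp=np.array([-np.sin(a),np.cos(a)])
q=(np.array(s['tcp_pos'][:2])-O); S=q@yp; X=q@np.array([np.cos(a),np.sin(a)]); Z=s['tcp_pos'][2]+.019-.032
print('S',S,'X',X,'Z',Z,'r',np.hypot(S,Z),'th',np.degrees(np.arctan2(Z,-S)))
E
python3 arc.py
```

```text
t 10.1 tcp [0.4644 0.0064 0.1929] rpy [-1.7979e+02  1.0000e-01 -9.6330e+01] F [ 10.5   7.  -10. ] w 0.0236
S -0.14777063254305606 X 0.001383396287159979 Z 0.17985345773444059 r 0.23277333631928102 th 50.592898395133346
```

Request:
{"op": "apply_moves", "data": {"commands": [{"grip": 0.85, "slide": [-0.0336, -0.001, -0.0223], "roll": 0}, {"grip": 0.85, "slide": [-0.0701, -0.0015, -0.0394], "roll": 0}, {"grip": 0.85, "slide": [-0.109, -0.002, -0.0498], "roll": 0}, {"grip": 0.85, "slide": [-0.1491, -0.002, -0.0533], "roll": 0}, {"grip": 0.85, "slide": [-0.1892, -0.002, -0.0498], "roll": 0}]}}

```text
time_s: 10.72
tcp_pos: [0.4851, 0.1944, 0.2419]
eef_rot: [180.0, 0.0, -96.3]
contact_force: [0.8, -2.0, -5.5]
gripper_width: 0.0234
```

```bash
python3 arc.py
```

```text
t 10.72 tcp [0.4851 0.1944 0.2419] rpy [ 1.7999e+02  5.0000e-02 -9.6300e+01] F [ 0.8 -2.  -5.5] w 0.0234
S 0.04136807386960436 X 0.00149183732543396 Z 0.22892130069031671 r 0.23262905976130205 th 100.24330082505479
```

Request:
{"op": "apply_moves", "data": {"commands": [{"grip": 0.85, "slide": [-0.0389, -0.0005, 0.0109], "roll": 0}, {"grip": 0.85, "slide": [-0.0754, -0.001, 0.0279], "roll": 0}, {"grip": 0.85, "slide": [-0.1084, -0.001, 0.051], "roll": 0}, {"grip": 0.85, "slide": [-0.1368, -0.001, 0.079], "roll": 0}, {"grip": 0.85, "slide": [-0.1599, -0.001, 0.112], "roll": 0}]}}

```text
time_s: 11.35
tcp_pos: [0.5028, 0.3541, 0.1279]
eef_rot: [179.9, 0.1, -96.3]
contact_force: [-4.9, 0.6, -0.6]
gripper_width: 0.0235
```

```bash
python3 arc.py
```

```text
t 11.35 tcp [0.5028 0.3541 0.1279] rpy [ 1.7988e+02  7.0000e-02 -9.6280e+01] F [-4.9  0.6 -0.6] w 0.0235
S 0.2020602380826217 X 0.0016724355791128487 Z 0.11489234242545984 r 0.23244050886627934 th 150.37724885824633
```

Request:
{"op": "apply_moves", "data": {"commands": [{"grip": 0.85, "slide": [-0.0126, 0, 0.0252], "roll": 0}, {"grip": 0.85, "slide": [-0.022, 0, 0.0518], "roll": 0}, {"grip": 0.85, "slide": [-0.028, 0, 0.0794], "roll": 0}, {"grip": 0.85, "slide": [-0.0305, 0, 0.1034], "roll": 0}, {"grip": 0.85, "slide": [-0.031, 0, 0.1145], "roll": 0}]}}

```text
time_s: 11.98
tcp_pos: [0.5061, 0.3839, 0.0123]
eef_rot: [179.9, -0.0, -96.3]
contact_force: [-7.5, 5.5, -0.0]
gripper_width: 0.0231
```

```bash
python3 arc.py
```

```text
t 11.97 tcp [0.5061 0.3839 0.0123] rpy [ 1.7987e+02 -2.0000e-02 -9.6290e+01] F [-7.5  5.5 -0. ] w 0.0231
S 0.23204824087581505 X 0.0017464638856247345 Z -0.000665572033301462 r 0.23204919538686575 th -179.83566191344013
```

Leaf is down; release and lift away.

Request:
{"op": "apply_moves", "data": {"commands": [{"grip": 0.6, "slide": [0, 0, 0], "roll": 0}, {"grip": 0.4, "slide": [0, 0, 0], "roll": 0}, {"grip": 0.3, "slide": [0, 0, 0], "roll": 0}, {"grip": 0.3, "slide": [0, 0, -0.05], "roll": 0}, {"grip": 0.3, "slide": [0, 0, -0.11], "roll": 0}]}}

```text
time_s: 12.6
tcp_pos: [0.5076, 0.3819, 0.1245]
eef_rot: [179.9, -0.1, -96.3]
contact_force: [0.4, 1.6, -0.5]
gripper_width: 0.0607
```

```bash
python3 - <<'E'
from h import *
go((.47,.1,.2,-96.2),(.39,-.27,.12,-96.2))
snap('top','top1.png')
p,d=snap('side')
E
```

```text
t 12.6 tcp [0.5076 0.3819 0.1245] rpy [ 1.7993e+02 -1.3000e-01 -9.6340e+01] F [ 0.4  1.6 -0.5] w 0.0607
-> (0.47, 0.1, 0.2, -96.2) slide [ 0.2845  0.0063 -0.0748] roll -0.1 rows 5.0
-> (0.39, -0.27, 0.12, -96.2) slide [0.6609 0.0449 0.0061] roll -0.1 rows 11.0
```

View pics/top1.png

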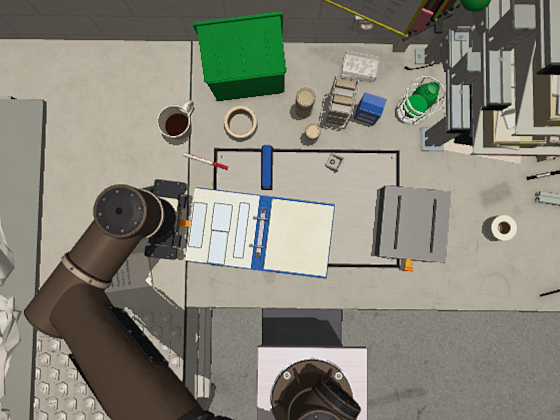

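Request:
{"op": "apply_moves", "data": {"commands": [{"grip": 0.3, "slide": [0.06, 0.002, -0.05], "roll": 5}, {"grip": 0.3, "slide": [0.12, 0.005, -0.07], "roll": 20}, {"grip": 0.3, "slide": [0.18, 0.005, -0.07], "roll": 40}, {"grip": 0.3, "slide": [0.24, 0.005, -0.07], "roll": 50}, {"grip": 0.3, "slide": [0.3, 0.005, -0.06], "roll": 50}]}}

```text
time_s: 13.32
tcp_pos: [0.4708, 0.0912, 0.1865]
eef_rot: [-180.0, 0.2, -144.6]
contact_force: [1.5, -0.7, 0.1]
gripper_width: 0.0614
```

```bash
python3 - <<'E'
from h import *
go((.40,-.25,.15,-185))
E
```

```text
t 13.32 tcp [0.4708 0.0912 0.1865] rpy [-179.98    0.2  -144.63] F [ 1.5 -0.7  0.1] w 0.0614
-> (0.4, -0.25, 0.15, -185) slide [ 0.2554 -0.2371  0.0357] roll 40.4 rows 6.0
```

Request:
{"op": "apply_moves", "data": {"commands": [{"grip": 0.3, "slide": [0.24, -0.2, 0.03], "roll": 40}, {"grip": 0.3, "slide": [0.24, -0.2, 0.03], "roll": 40}, {"grip": 0.3, "slide": [0.24, -0.2, 0.03], "roll": 40}, {"grip": 0.3, "slide": [0.24, -0.2, 0.03], "roll": 40}, {"grip": 0.3, "slide": [0.24, -0.2, 0.03], "roll": 40}]}}

```text
time_s: 13.95
tcp_pos: [0.3924, -0.2102, 0.156]
eef_rot: [-180.0, 0.1, 175.6]
contact_force: [1.1, -0.1, -0.1]
gripper_width: 0.0613
```

```bash
cat > m3.py <<'E'
from m1 import *
bar=(H>6)&(H<20)&(S>150)&(V>120)&(u>395)&(u<425)&(v>250)&(v<280)
q=W[bar&(d>0)]; q=q[q[:,2]>.025]
a=np.radians(-5); ex=np.array([np.cos(a),np.sin(a)]); ey=np.array([-np.sin(a),np.cos(a)])
C=np.array([.5095,-.2830])
L=np.c_[(q[:,:2]-C)@ex,(q[:,:2]-C)@ey,q[:,2]]
o=np.argsort(L[:,0]); print(np.round(L[o][::4]*1000,1)); 
top=W[(W[...,2]>.066)&(d>0)&(u>360)&(u<460)&(v>175)&(v<268)]
r=cv2.minAreaRect((top[:,:2]*1000).astype(np.float32)); print(r)
sd,dd=snap('side','side1.png')
go((.381,-.272,.15,-185))
E
python3 m3.py 2>/dev/null
```

```text
[183.07462687 222.88059701] [178 219  12   8  67]
orange 67 mean [0.5038 0.3743 0.0321] med z 0.0329 rect [503.9 374.4] [31.5 20.5] 84.6
leaf 0 mean [nan nan nan] med z nan rect [0. 0.] [0. 0.] 0.0
stapler 0 mean [nan nan nan] med z nan rect [0. 0.] [0. 0.] 0.0
case 4254 mean [ 0.5201 -0.2804  0.0719] med z 0.072 rect [ 517.8 -282.9] [188.1 183. ] 84.9
pageL 3794 mean [0.4896 0.257  0.031 ] med z 0.0312 rect [489.7 235.7] [241.9 210.1] 84.3
[]
((515.165283203125, -215.0635223388672), (201.98789978027344, 335.7478332519531), 0.3253798186779022)
t 14.05 tcp [ 0.3903 -0.2128  0.155 ] rpy [-1.7999e+02 -5.0000e-02  1.7530e+02] F [ 0.9  0.3 -0.5] w 0.0616
-> (0.381, -0.272, 0.15, -185) slide [ 0.0044 -0.0598  0.005 ] roll 0.3 rows 1.0
```

Request:
{"op": "apply_moves", "data": {"commands": [{"grip": 0.3, "slide": [0.0044, -0.0595, 0.01], "roll": 0.3}, {"grip": 0.3, "slide": [0.0044, -0.0595, 0.06], "roll": 0.3}, {"grip": 0.3, "slide": [0.0044, -0.0595, 0.1], "roll": 0.3}, {"grip": 0.5, "slide": [0.0044, -0.0595, 0.125], "roll": 0.3}, {"grip": 0.65, "slide": [0.0044, -0.0595, 0.132], "roll": 0.3}]}}

```text
time_s: 14.68
tcp_pos: [0.3835, -0.267, 0.0223]
eef_rot: [180.0, -0.1, 175.4]
contact_force: [0.4, 0.0, 1.3]
gripper_width: 0.0465
```

Request:
{"op": "apply_moves", "data": {"commands": [{"grip": 0.85, "slide": [0, 0, 0], "roll": 0}, {"grip": 0.85, "slide": [0, 0, 0], "roll": 0}, {"grip": 0.85, "slide": [0, 0, 0], "roll": 0}], "grip_force": 20}}

```text
time_s: 15.05
tcp_pos: [0.3851, -0.2684, 0.0246]
eef_rot: [-179.9, 0.1, 175.5]
contact_force: [-0.7, -9.9, -0.8]
gripper_width: 0.0234
```

```bash
python3 - <<'E'
from h import *
st(); p,d=snap('side'); cv2.imwrite('pics/s2.png',cv2.resize(cv2.cvtColor(p[60:260,200:380],cv2.COLOR_RGB2BGR),None,fx=3,fy=3))
E
```

```text
t 15.05 tcp [ 0.3851 -0.2684  0.0246] rpy [-1.7990e+02  1.3000e-01  1.7547e+02] F [-0.7 -9.9 -0.8] w 0.0234
```

View pics/s2.png

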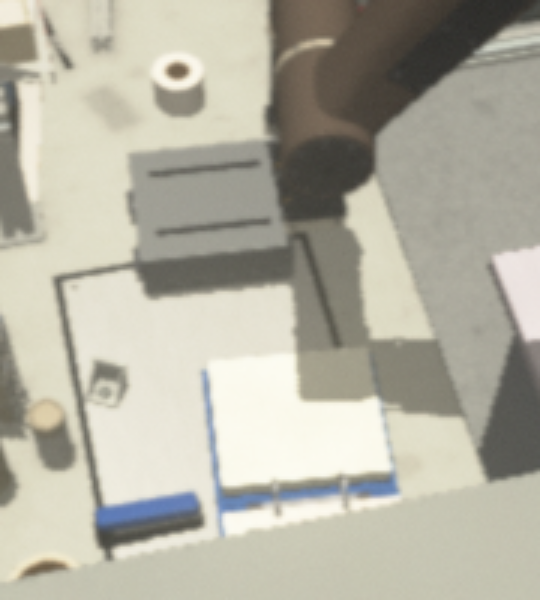

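Request:
{"op": "apply_moves", "data": {"commands": [{"grip": 0.85, "slide": [-0.0062, -0.0015, -0.0394], "roll": 0}, {"grip": 0.85, "slide": [-0.0192, -0.0015, -0.077], "roll": 0}, {"grip": 0.85, "slide": [-0.0385, -0.0015, -0.1119], "roll": 0}, {"grip": 0.85, "slide": [-0.0636, -0.0015, -0.1429], "roll": 0}, {"grip": 0.85, "slide": [-0.0936, -0.0015, -0.169], "roll": 0}]}}

```text
time_s: 15.72
tcp_pos: [0.4784, -0.2767, 0.195]
eef_rot: [-180.0, 0.2, 175.4]
contact_force: [7.9, -8.1, -14.7]
gripper_width: 0.0233
```

```bash
cat > arc2.py <<'E'
from h import *
s=st()
O=np.array([.5085,-.283]); a=np.radians(-5); ex=np.array([np.cos(a),np.sin(a)]); ey=np.array([-np.sin(a),np.cos(a)])
q=(np.array(s['tcp_pos'][:2])-O); S=q@ex-.1; Z=s['tcp_pos'][2]+.019-.024
print('S',S,'Y',q@ey,'Z',Z,'r',np.hypot(S,Z),'phi',np.degrees(np.arctan2(Z,-S)))
E
python3 arc2.py
```

```text
t 15.72 tcp [ 0.4784 -0.2767  0.195 ] rpy [-179.95    0.2   175.41] F [  7.9  -8.1 -14.7] w 0.0233
S -0.13051297779867677 Y 0.0036747782354557184 Z 0.1899886228160587 r 0.2304979699984807 phi 55.51282093204235
```

Request:
{"op": "apply_moves", "data": {"commands": [{"grip": 0.85, "slide": [-0.0349, -0.001, -0.0193], "roll": 0}, {"grip": 0.85, "slide": [-0.0718, -0.001, -0.0334], "roll": 0}, {"grip": 0.85, "slide": [-0.1107, -0.001, -0.0409], "roll": 0}, {"grip": 0.85, "slide": [-0.1344, -0.001, -0.0422], "roll": 0}, {"grip": 0.85, "slide": [-0.1504, -0.001, -0.0416], "roll": 0}]}}

```text
time_s: 16.35
tcp_pos: [0.6289, -0.29, 0.2366]
eef_rot: [-179.9, 0.2, 175.4]
contact_force: [-0.7, -2.3, 4.8]
gripper_width: 0.0234
```

```bash
python3 arc2.py
```

```text
t 16.35 tcp [ 0.6289 -0.29    0.2366] rpy [-179.9     0.22  175.44] F [-0.7 -2.3  4.8] w 0.0234
S 0.020602917824521186 Y 0.0035092294721233413 Z 0.23163405384993094 r 0.2325485220891259 phi 95.08285325673711
```

Request:
{"op": "apply_moves", "data": {"commands": [{"grip": 0.85, "slide": [-0.015, 0, 0.0015], "roll": 0}, {"grip": 0.6, "slide": [-0.015, 0, 0.0015], "roll": 0}, {"grip": 0.4, "slide": [-0.015, 0, 0.0015], "roll": 0}, {"grip": 0.3, "slide": [-0.015, 0, 0.0015], "roll": 0}, {"grip": 0.3, "slide": [-0.015, 0, -0.05], "roll": 0}]}}

```text
time_s: 16.98
tcp_pos: [0.6397, -0.2894, 0.2797]
eef_rot: [179.9, -0.5, 175.4]
contact_force: [1.1, -0.3, -0.1]
gripper_width: 0.0575
```

```bash
python3 - <<'E'
from h import *
go((.45,-.15,.30,-185),(.42,-.1,.28,-185))
E
```

```text
t 16.98 tcp [ 0.6397 -0.2894  0.2797] rpy [179.87  -0.5  175.39] F [ 1.1 -0.3 -0.1] w 0.0575
-> (0.45, -0.15, 0.3, -185) slide [ 0.2005  0.1238 -0.0183] roll 0.4 rows 4.0
-> (0.42, -0.1, 0.28, -185) slide [0.2342 0.1712 0.0021] roll 0.4 rows 5.0
```

Request:
{"op": "apply_moves", "data": {"commands": [{"grip": 0.3, "slide": [0.02, 0.01, -0.03], "roll": 0}, {"grip": 0.3, "slide": [0.08, 0.06, -0.03], "roll": 0}, {"grip": 0.3, "slide": [0.13, 0.11, -0.02], "roll": 0}, {"grip": 0.3, "slide": [0.18, 0.15, -0.02], "roll": 0}, {"grip": 0.3, "slide": [0.2, 0.2, 0], "roll": 0}]}}

```text
time_s: 17.6
tcp_pos: [0.4646, -0.0898, 0.2894]
eef_rot: [180.0, 0.2, 175.3]
contact_force: [1.1, 0.6, 1.2]
gripper_width: 0.0611
```

```bash
python3 - <<'E'
from h import *
st()
p,d=snap('top','top2.png')
cv2.imwrite('pics/t2.png',cv2.resize(cv2.cvtColor(p[140:300,170:470],cv2.COLOR_RGB2BGR),None,fx=2.6,fy=2.6,interpolation=cv2.INTER_CUBIC))
for n in ['mid_45','mid_40','mid_30','mid_20']:
  for f in boxes_of(n,'top')[:3]: print(n,round(f['score'],2),np.round(c2w('top',f['position'])[0],4))
E
```

```text
t 17.6 tcp [ 0.4646 -0.0898  0.2894] rpy [1.7996e+02 1.7000e-01 1.7534e+02] F [1.1 0.6 1.2] w 0.0611
mid_45 0.65 [ 0.5784 -0.2246  0.0553]
mid_45 0.51 [ 0.5466 -0.3501  0.0453]
mid_45 0.5 [ 0.5729 -0.2927  0.0351]
mid_40 0.65 [ 0.5784 -0.2246  0.0553]
mid_40 0.51 [ 0.5466 -0.3501  0.0453]
mid_40 0.5 [ 0.5729 -0.2927  0.0351]
mid_30 0.65 [ 0.5784 -0.2246  0.0553]
mid_30 0.51 [ 0.5466 -0.3501  0.0453]
mid_30 0.5 [ 0.5729 -0.2927  0.0351]
mid_20 0.65 [ 0.5784 -0.2246  0.0553]
mid_20 0.51 [ 0.5466 -0.3501  0.0453]
mid_20 0.5 [ 0.5729 -0.2927  0.0351]
```

View pics/t2.png

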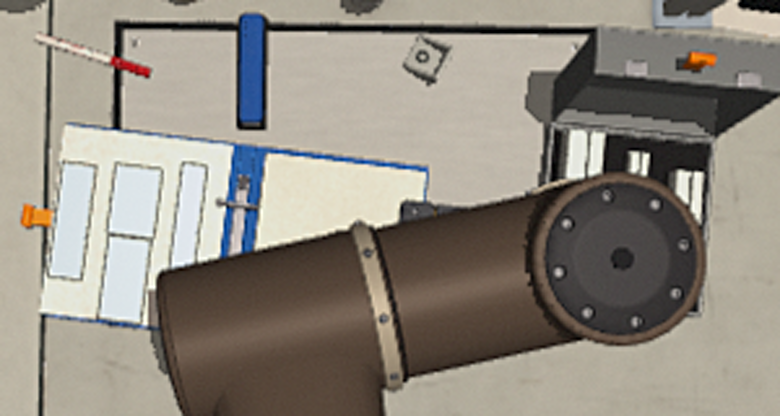

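Request:
{"op": "apply_moves", "data": {"commands": [{"grip": 0.3, "slide": [0, 0.06, 0], "roll": 0}, {"grip": 0.3, "slide": [0, 0.12, 0], "roll": 0}, {"grip": 0.3, "slide": [0, 0.18, 0], "roll": 0}]}}

```text
time_s: 18.23
tcp_pos: [0.4818, 0.0897, 0.2887]
eef_rot: [-180.0, 0.0, 175.3]
contact_force: [1.2, -0.4, 0.7]
gripper_width: 0.0615
```

```bash
python3 - <<'E'
from h import *
st()
p,d=snap('top','top3.png')
cv2.imwrite('pics/t3.png',cv2.resize(cv2.cvtColor(p[165:275,350:470],cv2.COLOR_RGB2BGR),None,fx=5,fy=5,interpolation=cv2.INTER_CUBIC))
W=cloud('top',d)
v,u=np.mgrid[:420,:560]
m=(W[...,2]>.03)&(W[...,2]<.075)&(W[...,0]>.40)&(W[...,0]<.60)&(W[...,1]<-.17)&(W[...,1]>-.39)&(p.min(-1)>120)&(u>365)
n,l,s,c=cv2.connectedComponentsWithStats(m.astype(np.uint8),connectivity=4)
for i in range(1,n):
    if s[i,4]>30:
        P=W[l==i]; z=np.median(P[:,2]);P=P[abs(P[:,2]-z)<.006]
        r=cv2.minAreaRect((P[:,:2]*1000).astype(np.float32)); print(c[i],s[i,4],'z',z,np.round(P.mean(0),4),r)
E
```

```text
t 18.23 tcp [0.4818 0.0897 0.2887] rpy [-1.8000e+02  3.0000e-02  1.7526e+02] F [ 1.2 -0.4  0.7] w 0.0615
[394.11497326 205.53475936] 374 z 0.054264959136933036 [ 0.5594 -0.2281  0.0547] ((559.8274536132812, -228.49020385742188), (41.508358001708984, 80.63643646240234), 85.38058471679688)
[413.10869565 224.00931677] 322 z 0.034675504079069594 [ 0.5088 -0.2873  0.0345] ((508.60687255859375, -287.80047607421875), (21.201074600219727, 149.4079132080078), 84.21926879882812)
[433.67839196 226.05276382] 398 z 0.044833662718815614 [ 0.5028 -0.3431  0.045 ] ((502.70294189453125, -343.13763427734375), (31.473094940185547, 118.94509887695312), 85.55802154541016)
[391.55405405 237.42972973] 370 z 0.05916916173142062 [ 0.4689 -0.2193  0.0595] ((468.6745910644531, -219.7261962890625), (44.77167510986328, 69.4323501586914), 84.05870819091797)
```

View pics/t3.png

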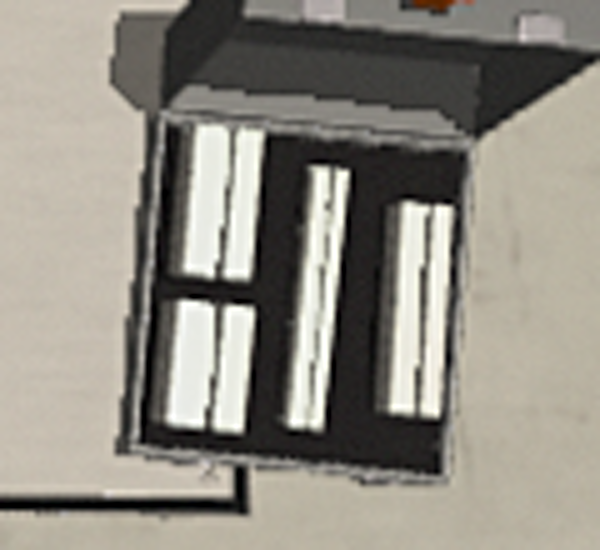

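```bash
cat > outl.py <<'E'
from h import *
def plane(cam,uv,z):
    c=get_calibration(cam);K=np.array(c['mtx']);R=np.array(c['R']);t=np.array(c['t'])
    o=-R.T@t; dirs=np.c_[(uv[:,0]-K[0,2])/K[0,0],(uv[:,1]-K[1,2])/K[1,1],np.ones(len(uv))]@R
    return o+dirs*((z-o[2])/dirs[:,2])[:,None]
def outlines(p):
    hsv=cv2.cvtColor(p,cv2.COLOR_RGB2HSV).astype(int); v,u=np.mgrid[:420,:560]
    m=(hsv[...,0]>95)&(hsv[...,0]<125)&(hsv[...,1]>8)&(hsv[...,1]<60)&(hsv[...,2]>170)&(u>182)&(u<260)&(v>185)&(v<275)
    n,l,s,c=cv2.connectedComponentsWithStats(m.astype(np.uint8),connectivity=4)
    for i in range(1,n):
        if s[i,4]>60:
            q=plane('top',np.c_[u[l==i],v[l==i]].astype(float),.0335)
            r=cv2.minAreaRect((q[:,:2]*1000).astype(np.float32))
            print(np.round(c[i],1),s[i,4],'mean',np.round(q.mean(0)*1000,1),'rect',np.round(r[0],1),np.round(r[1],1),round(r[2],1))
if __name__=='__main__':
    p=cv2.cvtColor(cv2.imread('pics/top1.png'),cv2.COLOR_BGR2RGB); outlines(p)
    print(p[225,198],p[210,222],p[247,220],p[230,241],p[200,212])
    cv2.imwrite('pics/o1.png',cv2.resize(cv2.imread('pics/top1.png')[180:280,180:270],None,fx=6,fy=6,interpolation=cv2.INTER_NEAREST))
E
python3 outl.py
```

```text
[197.3 224.4] 434 mean [500.1 333.   33.5] rect [500.2 333.1] [ 30.1 120. ] 83.6
[221.4 217. ] 376 mean [522.  264.3  33.5] rect [522.7 264.1] [45.  70.3] 84.0
[241.2 229.8] 381 mean [486.1 206.6  33.5] rect [486.2 206.7] [ 21.4 150.2] 83.8
[217.4 246.9] 407 mean [436.  273.9  33.5] rect [436.  273.5] [41.2 84.1] 84.8
[216 225 228] [219 228 232] [220 228 231] [222 228 234] [227 229 214]
```

View pics/o1.png

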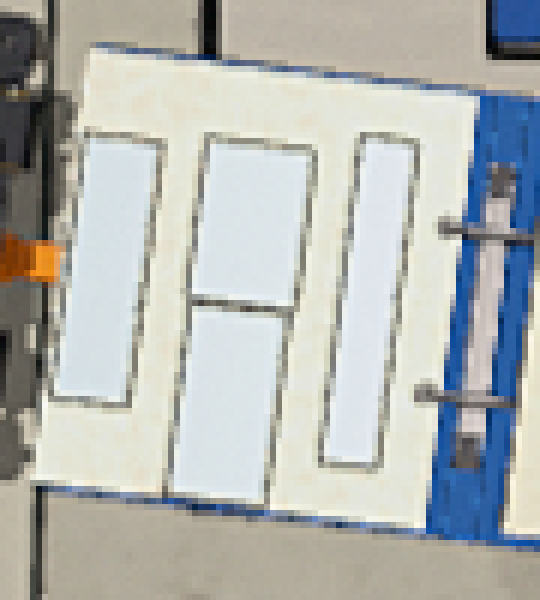

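```bash
python3 - <<'E'
from h import *
go((.5027,-.3431,.15,175.6),s=None)
E
```

```text
t 18.27 tcp [0.4827 0.095  0.2883] rpy [1.7993e+02 5.0000e-02 1.7538e+02] F [1.8 5.7 1.5] w 0.0616
-> (0.5027, -0.3431, 0.15, 175.6) slide [-0.0551 -0.4352  0.1378] roll -0.2 rows 8.0
```

Request:
{"op": "apply_moves", "data": {"commands": [{"grip": 0.55, "slide": [-0.008, -0.062, 0.02], "roll": 0}, {"grip": 0.55, "slide": [-0.016, -0.12, 0.05], "roll": 0}, {"grip": 0.55, "slide": [-0.024, -0.18, 0.08], "roll": 0}, {"grip": 0.55, "slide": [-0.032, -0.235, 0.1], "roll": 0}, {"grip": 0.55, "slide": [-0.04, -0.29, 0.12], "roll": 0}]}}

```text
time_s: 18.9
tcp_pos: [0.4975, -0.2025, 0.1691]
eef_rot: [-180.0, 0.0, 175.3]
contact_force: [1.5, 0.9, 0.6]
gripper_width: 0.0395
```

Request:
{"op": "apply_moves", "data": {"commands": [{"grip": 0.57, "slide": [-0.008, -0.06, 0.01], "roll": 0}, {"grip": 0.57, "slide": [-0.015, -0.12, 0.015], "roll": 0}, {"grip": 0.57, "slide": [-0.015, -0.14, 0.015], "roll": 0}, {"grip": 0.57, "slide": [-0.015, -0.143, 0.015], "roll": 0}]}}

```text
time_s: 19.4
tcp_pos: [0.4999, -0.3453, 0.1541]
eef_rot: [180.0, -0.1, 175.2]
contact_force: [0.3, 0.3, -0.2]
gripper_width: 0.0376
```

```bash
python3 - <<'E'
from h import *
go((.5027,-.3431,.06,175.6),(.5027,-.3431,.028,175.6))
snap('top','t4.png')
E
```

```text
t 19.4 tcp [ 0.4999 -0.3453  0.1541] rpy [ 1.7999e+02 -8.0000e-02  1.7519e+02] F [ 0.3  0.3 -0.2] w 0.0376
-> (0.5027, -0.3431, 0.06, 175.6) slide [-0.0027  0.0024  0.0941] roll -0.4 rows 2.0
-> (0.5027, -0.3431, 0.028, 175.6) slide [-0.0027  0.0024  0.1261] roll -0.4 rows 3.0
```

Request:
{"op": "apply_moves", "data": {"commands": [{"grip": 0.57, "slide": [-0.0027, 0.0024, 0.04], "roll": -0.4}, {"grip": 0.57, "slide": [-0.0027, 0.0024, 0.09], "roll": -0.4}, {"grip": 0.57, "slide": [-0.0027, 0.0024, 0.115], "roll": -0.4}, {"grip": 0.57, "slide": [-0.0027, 0.0024, 0.126], "roll": -0.4}, {"grip": 0.7, "slide": [-0.0027, 0.0024, 0.126], "roll": -0.4}], "grip_force": 25}}

```text
time_s: 20.08
tcp_pos: [0.5039, -0.3402, 0.0291]
eef_rot: [-180.0, -0.0, 175.9]
contact_force: [0.1, -0.4, 0.5]
gripper_width: 0.0322
```

Request:
{"op": "apply_moves", "data": {"commands": [{"grip": 0.8, "slide": [0, 0, 0], "roll": 0}, {"grip": 0.8, "slide": [0, 0, 0], "roll": 0}], "grip_force": 30}}

```text
time_s: 20.32
tcp_pos: [0.5042, -0.3408, 0.0301]
eef_rot: [-180.0, 0.1, 175.8]
contact_force: [0.3, 0.1, -1.8]
gripper_width: 0.0298
```

```bash
python3 - <<'E'
from h import *
go((.49,.0,.16,174.7),(.500,.333,.10,173.8))
E
```

```text
t 20.32 tcp [ 0.5042 -0.3408  0.0301] rpy [-1.7998e+02  1.0000e-01  1.7582e+02] F [ 0.3  0.1 -1.8] w 0.0298
-> (0.49, 0.0, 0.16, 174.7) slide [ 0.0388  0.3388 -0.1301] roll 1.1 rows 6.0
-> (0.5, 0.333, 0.1, 173.8) slide [ 0.0532  0.6716 -0.0702] roll 2.0 rows 11.0
```

Request:
{"op": "apply_moves", "data": {"commands": [{"grip": 0.8, "slide": [0, 0, -0.05], "roll": 0}, {"grip": 0.8, "slide": [0.002, 0.01, -0.09], "roll": 0}, {"grip": 0.8, "slide": [0.01, 0.06, -0.1], "roll": 0.5}, {"grip": 0.8, "slide": [0.015, 0.12, -0.1], "roll": 0.5}, {"grip": 0.8, "slide": [0.02, 0.18, -0.1], "roll": 0.5}]}}

```text
time_s: 20.95
tcp_pos: [0.4968, -0.1582, 0.13]
eef_rot: [180.0, 0.1, 175.2]
contact_force: [0.8, 0.1, -1.0]
gripper_width: 0.03
```

Request:
{"op": "apply_moves", "data": {"commands": [{"grip": 0.8, "slide": [0.005, 0.06, 0], "roll": 0.5}, {"grip": 0.8, "slide": [0.01, 0.12, 0], "roll": 0.5}, {"grip": 0.8, "slide": [0.015, 0.18, 0], "roll": 1}, {"grip": 0.8, "slide": [0.02, 0.24, 0], "roll": 1}, {"grip": 0.8, "slide": [0.025, 0.3, 0], "roll": 1.5}]}}

```text
time_s: 21.58
tcp_pos: [0.4963, 0.1435, 0.13]
eef_rot: [179.9, 0.1, 173.8]
contact_force: [1.6, -0.6, -1.8]
gripper_width: 0.03
```

```bash
python3 - <<'E'
from h import *
go((.500,.333,.10,173.8))
p,d=snap('top','t5.png'); cv2.imwrite('pics/t5c.png',cv2.resize(cv2.cvtColor(p[140:300,170:470],cv2.COLOR_RGB2BGR),None,fx=2.6,fy=2.6,interpolation=cv2.INTER_CUBIC))
E
```

```text
t 21.57 tcp [0.4963 0.1435 0.13  ] rpy [1.7992e+02 9.0000e-02 1.7381e+02] F [ 1.6 -0.6 -1.8] w 0.03
-> (0.5, 0.333, 0.1, 173.8) slide [0.0168 0.1887 0.0303] roll 0.0 rows 4.0
```

View pics/t5c.png

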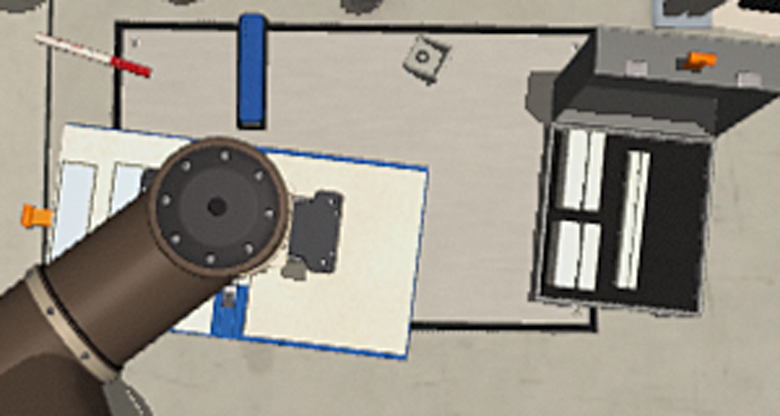

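Request:
{"op": "apply_moves", "data": {"commands": [{"grip": 0.8, "slide": [0.005, 0.06, 0], "roll": 0}, {"grip": 0.8, "slide": [0.01, 0.12, 0], "roll": 0}, {"grip": 0.8, "slide": [0.0155, 0.17, 0.01], "roll": 0}, {"grip": 0.8, "slide": [0.0155, 0.189, 0.03], "roll": 0}, {"grip": 0.8, "slide": [0.0155, 0.189, 0.05], "roll": 0}]}}

```text
time_s: 22.25
tcp_pos: [0.5015, 0.3329, 0.0789]
eef_rot: [179.9, 0.0, 173.9]
contact_force: [0.4, -1.3, -1.5]
gripper_width: 0.0298
```

```bash
python3 - <<'E'
from h import *
go((.5015,.333,.06,173.8),(.5015,.333,.049,173.8))
E
```

```text
t 22.25 tcp [0.5015 0.3329 0.0789] rpy [1.7992e+02 5.0000e-02 1.7391e+02] F [ 0.4 -1.3 -1.5] w 0.0298
-> (0.5015, 0.333, 0.06, 173.8) slide [0.     0.     0.0189] roll 0.1 rows 1.0
-> (0.5015, 0.333, 0.049, 173.8) slide [0.     0.     0.0299] roll 0.1 rows 1.0
```

Request:
{"op": "apply_moves", "data": {"commands": [{"grip": 0.8, "slide": [0, 0, 0.018], "roll": 0}, {"grip": 0.8, "slide": [0, 0, 0.026], "roll": 0}, {"grip": 0.8, "slide": [0, 0, 0.029], "roll": 0}, {"grip": 0.8, "slide": [0, 0, 0.03], "roll": 0}, {"grip": 0.8, "slide": [0, 0, 0.031], "roll": 0}]}}

```text
time_s: 22.88
tcp_pos: [0.5017, 0.3312, 0.0487]
eef_rot: [179.9, 0.0, 173.8]
contact_force: [0.5, 0.3, -1.5]
gripper_width: 0.0295
```

Request:
{"op": "apply_moves", "data": {"commands": [{"grip": 0.8, "slide": [0, 0.0005, 0.001], "roll": 0}, {"grip": 0.8, "slide": [0, 0.001, 0.002], "roll": 0}]}}

```text
time_s: 23.12
tcp_pos: [0.5016, 0.3318, 0.0469]
eef_rot: [-180.0, 0.0, 173.8]
contact_force: [-3.6, -4.4, 12.9]
gripper_width: 0.0294
```

Touched down. Release a little and lift.

Request:
{"op": "apply_moves", "data": {"commands": [{"grip": 0.58, "slide": [0, 0, -0.0005], "roll": 0}, {"grip": 0.58, "slide": [0, 0, -0.0005], "roll": 0}, {"grip": 0.58, "slide": [0, 0, -0.03], "roll": 0}, {"grip": 0.58, "slide": [0, 0, -0.08], "roll": 0}, {"grip": 0.67, "slide": [0, -0.06, -0.09], "roll": 0}]}}

```text
time_s: 23.75
tcp_pos: [0.4974, 0.2757, 0.1392]
eef_rot: [179.7, 0.3, 174.0]
contact_force: [1.0, -0.3, -1.3]
gripper_width: 0.0319
```

```bash
python3 - <<'E'
from h import *
go((.509,-.28,.14,174.3))
E
```

```text
t 23.75 tcp [0.4974 0.2757 0.1392] rpy [179.73   0.28 174.02] F [ 1.  -0.3 -1.3] w 0.0319
-> (0.509, -0.28, 0.14, 174.3) slide [-0.0694 -0.5515 -0.003 ] roll -0.3 rows 9.0
```

Request:
{"op": "apply_moves", "data": {"commands": [{"grip": 0.66, "slide": [-0.008, -0.062, 0], "roll": 0}, {"grip": 0.66, "slide": [-0.016, -0.124, 0], "roll": 0}, {"grip": 0.66, "slide": [-0.024, -0.186, 0], "roll": 0}, {"grip": 0.66, "slide": [-0.032, -0.248, 0], "roll": 0}, {"grip": 0.66, "slide": [-0.04, -0.31, 0], "roll": 0}]}}

```text
time_s: 24.38
tcp_pos: [0.5013, -0.0419, 0.1364]
eef_rot: [180.0, 0.1, 173.8]
contact_force: [1.1, -0.2, -0.3]
gripper_width: 0.03
```

```bash
cat > look.py <<'E'
from h import *
from outl import outlines, plane
import sys
def samples(p,d,reg):
    W=cloud('top',d)
    for zt,name in reg[4]:
        m=(abs(W[...,2]-zt)<.0045)&(W[...,0]>reg[0])&(W[...,0]<reg[1])&(W[...,1]>reg[2])&(W[...,1]<reg[3])&(p.min(-1)>110)
        n,l,s,c=cv2.connectedComponentsWithStats(m.astype(np.uint8),connectivity=8)
        for i in range(1,n):
            if s[i,4]>80:
                P=W[l==i]; r=cv2.minAreaRect((P[:,:2]*1000).astype(np.float32)); print(name,np.round(c[i]),s[i,4],'z',np.round(np.median(P[:,2]),4),'mean',np.round(P.mean(0),4)[:2],np.round(r[0],1),np.round(r[1],1),round(r[2],1))
if __name__=='__main__':
    st(); p,d=snap('top',sys.argv[1])
    print('case'); samples(p,d,(.40,.61,-.39,-.17,[(.0347,'20'),(.0447,'30'),(.0543,'40'),(.0595,'45')]))
    print('leaf'); samples(p,d,(.37,.61,.16,.38,[(.0525,'20'),(.0625,'30'),(.0725,'40'),(.0775,'45')])); outlines(p)
E
python3 look.py l1.png
```

```text
t 24.38 tcp [ 0.5013 -0.0419  0.1364] rpy [1.7998e+02 6.0000e-02 1.7384e+02] F [ 1.1 -0.2 -0.3] w 0.03
case
20 [413. 224.] 298 z 0.0348 mean [ 0.5077 -0.2876] [ 508.7 -287.4] [ 21.8 149.4] 83.8
40 [390. 204.] 161 z 0.0549 mean [ 0.5635 -0.2167] [ 563.2 -217.9] [19.8 84.4] 83.0
40 [398. 205.] 146 z 0.055 mean [ 0.5617 -0.2401] [ 561.1 -240.2] [16.3 85. ] 84.7
45 [387. 237.] 146 z 0.06 mean [ 0.4689 -0.2062] [ 469.9 -206.9] [18.9 69.3] 83.8
45 [396. 238.] 139 z 0.06 mean [ 0.4674 -0.2331] [ 467.4 -232.8] [17.9 69.3] 84.1
leaf
30 [194. 224.] 163 z 0.0616 mean [0.5004 0.3371] [501.7 337.1] [ 13.3 117.3] 83.8
30 [200. 224.] 148 z 0.0621 mean [0.4992 0.32  ] [500.2 320.6] [ 13.7 119.3] 83.5
[221.4 216.9] 376 mean [522.2 264.3  33.5] rect [522.8 264.2] [45.6 70.4] 83.4
[243.  214.8] 156 mean [529.1 202.1  33.5] rect [528.3 201.6] [20.4 65.3] 83.8
[213.2 249.4] 153 mean [429.  285.9  33.5] rect [437.1 285.2] [83.  25.7] 1.1
```

View pics/l1.png

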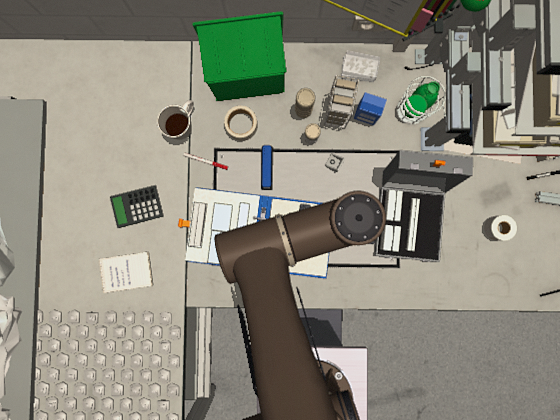

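```bash
python3 - <<'E'
import cv2
a=cv2.imread('pics/l1.png')[185:280,178:260]
cv2.imwrite('pics/l1c.png',cv2.resize(a,None,fx=6,fy=6,interpolation=cv2.INTER_NEAREST))
E
```

```text
(no output)
```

View pics/l1c.png

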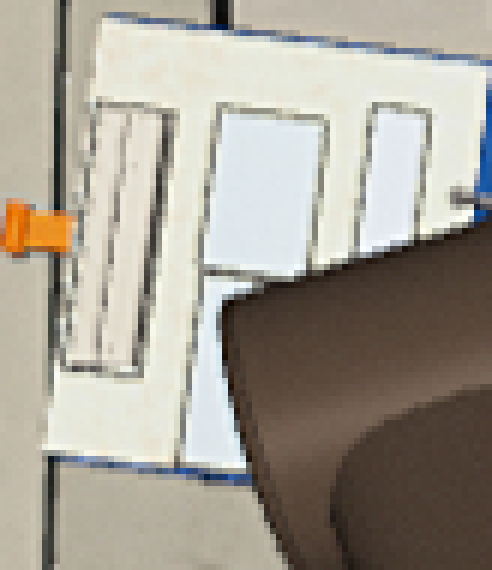

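```bash
cat > prof.py <<'E'
from h import *
O=np.array([.4791,.1534]); A=np.radians(-6.25); EX=np.array([np.cos(A),np.sin(A)]); EY=np.array([-np.sin(A),np.cos(A)])
def rect(p,z,x0,x1,y0,y1,st=.0005):
    xs=np.arange(x0,x1,st); ys=np.arange(y0,y1,st)
    X,Y=np.meshgrid(xs,ys,indexing='ij')
    P=O+X[...,None]*EX+Y[...,None]*EY
    uv=proj('top',np.c_[P.reshape(-1,2),np.full(X.size,z)]).reshape(X.shape+(2,)).astype(np.float32)
    return xs,ys,cv2.remap(p,uv[...,0],uv[...,1],cv2.INTER_LINEAR)
if __name__=='__main__':
    a=cv2.cvtColor(cv2.imread('pics/top1.png'),cv2.COLOR_BGR2RGB); b=cv2.cvtColor(cv2.imread('pics/l1.png'),cv2.COLOR_BGR2RGB)
    for nm,im,z in(('outl',a,.0335),('samp@leaf',b,.0335),('samp@top',b,.0635)):
        xs,ys,r=rect(im,z,-.045,.045,.15,.21); g=r.mean((0,2))
        print(nm); print(' '.join(f'{y*1000:.0f}:{v:.0f}' for y,v in zip(ys[::2],g[::2])))
E
python3 prof.py
```

```text
outl
150:223 151:223 152:223 153:223 154:223 155:224 156:226 157:228 158:225 159:211 160:184 161:157 162:148 163:161 164:183 165:203 166:217 167:224 168:226 169:226 170:225 171:224 172:224 173:223 174:223 175:223 176:223 177:223 178:223 179:223 180:223 181:223 182:222 183:222 184:222 185:222 186:222 187:222 188:222 189:222 190:222 191:223 192:223 193:224 194:226 195:228 196:226 197:211 198:184 199:159 200:154 201:164 202:175 203:172 204:159 205:143 206:126 207:109 208:98 209:96
samp@leaf
150:227 151:227 152:226 153:227 154:227 155:229 156:231 157:234 158:233 159:221 160:196 161:165 162:135 163:109 164:88 165:86 166:108 167:146 168:181 169:205 170:217 171:222 172:223 173:222 174:221 175:220 176:219 177:219 178:220 179:222 180:222 181:214 182:196 183:174 184:165 185:173 186:189 187:203 188:212 189:218 190:220 191:221 192:220 193:219 194:217 195:214 196:209 197:195 198:172 199:151 200:151 201:165 202:178 203:175 204:164 205:151 206:138 207:126 208:117 209:117
samp@top
150:228 151:230 152:233 153:234 154:224 155:201 156:169 157:139 158:111 159:89 160:86 161:107 162:145 163:182 164:205 165:217 166:222 167:223 168:222 169:220 170:219 171:219 172:219 173:220 174:222 175:221 176:210 177:189 178:169 179:166 180:178 181:195 182:207 183:215 184:219 185:221 186:221 187:220 188:218 189:215 190:211 191:201 192:180 193:156 194:148 195:161 196:177 197:178 198:166 199:153 200:141 201:128 202:118 203:118 204:122 205:124 206:122 207:122 208:126 209:133
```

```bash
python3 - <<'E'
from h import *
go((.5087,-.2855,.12,174),(.5087,-.2855,.02,174))
E
```

```text
t 24.43 tcp [ 0.5001 -0.0473  0.136 ] rpy [-1.7994e+02 -4.0000e-02  1.7367e+02] F [ 0.2 -4.5 -0.8] w 0.0297
-> (0.5087, -0.2855, 0.12, 174) slide [-0.0348 -0.2358  0.0162] roll -0.3 rows 4.0
-> (0.5087, -0.2855, 0.02, 174) slide [-0.0349 -0.2357  0.1162] roll -0.3 rows 5.0
```

Request:
{"op": "apply_moves", "data": {"commands": [{"grip": 0.68, "slide": [-0.009, -0.06, 0], "roll": -0.3}, {"grip": 0.68, "slide": [-0.018, -0.12, 0], "roll": -0.3}, {"grip": 0.68, "slide": [-0.027, -0.18, 0], "roll": -0.3}, {"grip": 0.68, "slide": [-0.0345, -0.236, 0.01], "roll": -0.3}, {"grip": 0.68, "slide": [-0.0345, -0.236, 0.03], "roll": -0.3}]}}

```text
time_s: 25.05
tcp_pos: [0.5105, -0.2822, 0.1059]
eef_rot: [-180.0, 0.1, 173.9]
contact_force: [-0.3, -0.5, -0.8]
gripper_width: 0.028
```

```bash
python3 - <<'E'
from h import *
go((.5087,-.2855,.05,174),(.5087,-.2855,.02,174))
E
```

```text
t 25.05 tcp [ 0.5105 -0.2822  0.1059] rpy [-1.7996e+02  1.0000e-01  1.7386e+02] F [-0.3 -0.5 -0.8] w 0.028
-> (0.5087, -0.2855, 0.05, 174) slide [ 0.0015 -0.0034  0.0559] roll -0.1 rows 1.0
-> (0.5087, -0.2855, 0.02, 174) slide [ 0.0015 -0.0034  0.0859] roll -0.1 rows 2.0
```

Request:
{"op": "apply_moves", "data": {"commands": [{"grip": 0.68, "slide": [0.0015, 0, 0.04], "roll": 0}, {"grip": 0.68, "slide": [0.0015, 0, 0.04], "roll": 0}, {"grip": 0.68, "slide": [0.0015, 0, 0.04], "roll": 0}]}}

```text
time_s: 25.42
tcp_pos: [0.5095, -0.2785, 0.0671]
eef_rot: [-180.0, 0.0, 174.2]
contact_force: [0.8, -0.2, 0.2]
gripper_width: 0.0281
```

```bash
python3 - <<'E'
from h import *
go((.5087,-.2855,.05,174),(.5087,-.2855,.02,174))
E
```

```text
t 25.43 tcp [ 0.5095 -0.2785  0.0671] rpy [-1.7997e+02  5.0000e-02  1.7416e+02] F [ 0.8 -0.2  0.2] w 0.0281
-> (0.5087, -0.2855, 0.05, 174) slide [ 0.0001 -0.0071  0.0171] roll 0.2 rows 1.0
-> (0.5087, -0.2855, 0.02, 174) slide [ 0.0001 -0.0071  0.0471] roll 0.2 rows 1.0
```

Request:
{"op": "apply_moves", "data": {"commands": [{"grip": 0.68, "slide": [0, -0.007, 0.005], "roll": 0}, {"grip": 0.68, "slide": [0, -0.007, 0.03], "roll": 0}, {"grip": 0.68, "slide": [0, -0.007, 0.046], "roll": 0}, {"grip": 0.85, "slide": [0, -0.007, 0.047], "roll": 0}, {"grip": 0.9, "slide": [0, -0.007, 0.047], "roll": 0}]}}

```text
time_s: 26.05
tcp_pos: [0.5083, -0.2854, 0.0194]
eef_rot: [-180.0, 0.0, 174.1]
contact_force: [1.5, -0.4, -0.5]
gripper_width: 0.0199
```

Request:
{"op": "apply_moves", "data": {"commands": [{"grip": 0.9, "slide": [0, 0, 0], "roll": 0}, {"grip": 0.9, "slide": [0, 0, 0], "roll": 0}]}}

```text
time_s: 26.3
tcp_pos: [0.5083, -0.2853, 0.0195]
eef_rot: [-180.0, 0.1, 174.1]
contact_force: [-0.7, -0.5, -0.4]
gripper_width: 0.02
```

```bash
python3 - <<'E'
from h import *
go((.4862,.2088,.10,173.8))
E
```

```text
t 26.3 tcp [ 0.5083 -0.2853  0.0195] rpy [-1.7999e+02  5.0000e-02  1.7412e+02] F [-0.7 -0.5 -0.4] w 0.02
-> (0.4862, 0.2088, 0.1, 173.8) slide [ 0.0726  0.4893 -0.0806] roll 0.3 rows 9.0
```

Request:
{"op": "apply_moves", "data": {"commands": [{"grip": 0.9, "slide": [0, 0, -0.05], "roll": 0}, {"grip": 0.9, "slide": [0.002, 0.015, -0.09], "roll": 0}, {"grip": 0.9, "slide": [0.01, 0.07, -0.1], "roll": 0.3}, {"grip": 0.9, "slide": [0.02, 0.13, -0.1], "roll": 0.3}, {"grip": 0.9, "slide": [0.03, 0.19, -0.1], "roll": 0.3}]}}

```text
time_s: 26.92
tcp_pos: [0.4975, -0.0916, 0.1197]
eef_rot: [180.0, 0.1, 173.8]
contact_force: [1.3, 0.6, -1.5]
gripper_width: 0.02
```

Request:
{"op": "apply_moves", "data": {"commands": [{"grip": 0.9, "slide": [0.009, 0.06, 0], "roll": 0}, {"grip": 0.9, "slide": [0.018, 0.12, 0], "roll": 0}, {"grip": 0.9, "slide": [0.027, 0.18, 0], "roll": 0}, {"grip": 0.9, "slide": [0.036, 0.24, 0], "roll": 0}, {"grip": 0.9, "slide": [0.043, 0.297, 0.01], "roll": 0}]}}

```text
time_s: 27.55
tcp_pos: [0.487, 0.2093, 0.1102]
eef_rot: [179.9, 0.1, 173.9]
contact_force: [0.8, -0.7, 0.1]
gripper_width: 0.0198
```

Request:
{"op": "apply_moves", "data": {"commands": [{"grip": 0.9, "slide": [0, 0, 0.03], "roll": 0}, {"grip": 0.9, "slide": [0, 0, 0.03], "roll": 0}, {"grip": 0.9, "slide": [0, 0, 0.03], "roll": 0}]}}

```text
time_s: 27.92
tcp_pos: [0.4872, 0.2064, 0.0798]
eef_rot: [180.0, 0.0, 173.8]
contact_force: [0.1, 1.0, 0.3]
gripper_width: 0.0201
```

```bash
python3 - <<'E'
from h import *
go((.4858,.2088,.05,173.8),(.4858,.2088,.038,173.8))
E
```

```text
t 27.93 tcp [0.4872 0.2064 0.0798] rpy [1.800e+02 3.000e-02 1.738e+02] F [0.1 1.  0.3] w 0.0201
-> (0.4858, 0.2088, 0.05, 173.8) slide [0.0017 0.0023 0.0298] roll -0.0 rows 1.0
-> (0.4858, 0.2088, 0.038, 173.8) slide [0.0017 0.0023 0.0418] roll -0.0 rows 1.0
```

Request:
{"op": "apply_moves", "data": {"commands": [{"grip": 0.9, "slide": [0.0017, 0.0024, 0.02], "roll": 0}, {"grip": 0.9, "slide": [0.0017, 0.0024, 0.035], "roll": 0}, {"grip": 0.9, "slide": [0.0017, 0.0024, 0.041], "roll": 0}, {"grip": 0.9, "slide": [0.0017, 0.0024, 0.0425], "roll": 0}, {"grip": 0.9, "slide": [0.0017, 0.0024, 0.0435], "roll": 0}]}}

```text
time_s: 28.55
tcp_pos: [0.4858, 0.2093, 0.036]
eef_rot: [180.0, 0.0, 173.8]
contact_force: [-2.7, -1.3, 10.0]
gripper_width: 0.0197
```

Request:
{"op": "apply_moves", "data": {"commands": [{"grip": 0.7, "slide": [0, 0, -0.0005], "roll": 0}, {"grip": 0.69, "slide": [0, 0, -0.0005], "roll": 0}, {"grip": 0.69, "slide": [0, 0, -0.02], "roll": 0}, {"grip": 0.55, "slide": [0, 0, -0.07], "roll": 0}, {"grip": 0.55, "slide": [0, 0.06, -0.07], "roll": 0}]}}

```text
time_s: 29.18
tcp_pos: [0.4936, 0.2689, 0.1101]
eef_rot: [179.7, 0.3, 173.7]
contact_force: [0.9, 0.7, 1.0]
gripper_width: 0.0377
```

Request:
{"op": "apply_moves", "data": {"commands": [{"grip": 0.55, "slide": [0, 0.06, 0], "roll": 0}, {"grip": 0.55, "slide": [0, 0.065, 0], "roll": 0}, {"grip": 0.55, "slide": [0, 0.065, 0], "roll": 0}]}}

```text
time_s: 29.55
tcp_pos: [0.4985, 0.3337, 0.105]
eef_rot: [-180.0, -0.0, 173.9]
contact_force: [-0.5, -0.8, -0.9]
gripper_width: 0.039
```

```bash
python3 - <<'E'
from h import *
go((.5008,.3352,.07,173.8),(.5008,.3352,.05,173.8))
E
```

```text
t 29.55 tcp [0.4985 0.3337 0.105 ] rpy [-1.7996e+02 -4.0000e-02  1.7386e+02] F [-0.5 -0.8 -0.9] w 0.039
-> (0.5008, 0.3352, 0.07, 173.8) slide [-0.0022  0.0018  0.035 ] roll 0.1 rows 1.0
-> (0.5008, 0.3352, 0.05, 173.8) slide [-0.0022  0.0018  0.055 ] roll 0.1 rows 1.0
```

Request:
{"op": "apply_moves", "data": {"commands": [{"grip": 0.5, "slide": [-0.0022, 0.0018, 0.01], "roll": 0.1}, {"grip": 0.5, "slide": [-0.0022, 0.0018, 0.025], "roll": 0.1}, {"grip": 0.5, "slide": [-0.0022, 0.0018, 0.045], "roll": 0.1}, {"grip": 0.5, "slide": [-0.0022, 0.0018, 0.055], "roll": 0.1}, {"grip": 0.6, "slide": [-0.0022, 0.0018, 0.055], "roll": 0.1}]}}

```text
time_s: 30.18
tcp_pos: [0.501, 0.3341, 0.0494]
eef_rot: [-179.9, -0.1, 173.7]
contact_force: [0.1, 0.1, 0.7]
gripper_width: 0.0386
```

Request:
{"op": "apply_moves", "data": {"commands": [{"grip": 0.64, "slide": [0, 0, 0], "roll": 0}, {"grip": 0.68, "slide": [0, 0, 0], "roll": 0}, {"grip": 0.75, "slide": [0, 0, 0], "roll": 0}]}}

```text
time_s: 30.55
tcp_pos: [0.5015, 0.3353, 0.051]
eef_rot: [180.0, 0.0, 173.7]
contact_force: [-0.2, 0.1, 0.8]
gripper_width: 0.0295
```

```bash
python3 - <<'E'
from h import *
go((.5005,.3352,.05,173.8))
E
```

```text
t 30.55 tcp [0.5015 0.3353 0.051 ] rpy [1.7996e+02 3.0000e-02 1.7371e+02] F [-0.2  0.1  0.8] w 0.0295
-> (0.5005, 0.3352, 0.05, 173.8) slide [ 0.001  -0.0002  0.001 ] roll -0.1 rows 1.0
```

Request:
{"op": "apply_moves", "data": {"commands": [{"grip": 0.6, "slide": [0.0006, 0, 0], "roll": 0}, {"grip": 0.57, "slide": [0.0006, 0, 0], "roll": 0}, {"grip": 0.57, "slide": [0.0006, 0, -0.03], "roll": 0}, {"grip": 0.4, "slide": [0, -0.01, -0.08], "roll": 0}, {"grip": 0.4, "slide": [-0.01, -0.07, -0.09], "roll": 0}]}}

```text
time_s: 31.18
tcp_pos: [0.5056, 0.2672, 0.144]
eef_rot: [179.7, 0.3, 173.9]
contact_force: [0.7, -0.3, -0.6]
gripper_width: 0.0505
```

Request:
{"op": "apply_moves", "data": {"commands": [{"grip": 0.4, "slide": [-0.008, -0.062, 0], "roll": 0}, {"grip": 0.4, "slide": [-0.016, -0.124, 0], "roll": 0}, {"grip": 0.4, "slide": [-0.024, -0.186, 0], "roll": 0}, {"grip": 0.4, "slide": [-0.032, -0.248, 0], "roll": 0}, {"grip": 0.4, "slide": [-0.04, -0.31, 0], "roll": 0}]}}

```text
time_s: 31.8
tcp_pos: [0.5093, -0.0498, 0.141]
eef_rot: [180.0, 0.1, 173.7]
contact_force: [0.5, 0.1, -0.6]
gripper_width: 0.0526
```

```bash
cat > prof2.py <<'E'
from prof import *
import sys
p=cv2.cvtColor(cv2.imread('pics/'+sys.argv[1]),cv2.COLOR_BGR2RGB)
def show(z,x0,x1,y0,y1,ax,name,stp=2):
    xs,ys,r=rect(p,z,x0,x1,y0,y1); g=r.mean((ax,2)); q=xs if ax==1 else ys
    print(name,' '.join(f'{a*1000:.0f}:{b:.0f}' for a,b in zip(q[::stp],g[::stp])))
for s in sys.argv[2:]:
    if s=='30': show(.0635,0.0,.055,.155,.205,0,'30top y'); show(.0335,0,.055,.155,.205,0,'30leaf y')
    if s=='20': show(.0535,.03,.06,.035,.075,0,'20top y'); show(.0335,.03,.06,.035,.075,0,'20leaf y')
    if s=='45': show(.0785,.01,.05,.08,.15,0,'45top y');show(.0335,.01,.05,.08,.15,0,'45leaf y'); show(.0785,-.02,.08,.105,.125,1,'45top x')
    if s=='40': show(.0735,-.09,-.03,.08,.15,0,'40top y');show(.0335,-.09,-.03,.08,.15,0,'40leaf y'); show(.0735,-.11,0,.105,.125,1,'40top x')
E
python3 look.py l2.png;  python3 prof2.py l2.png 30 20; python3 -c "
import cv2
a=cv2.imread('pics/l2.png')[185:280,178:260]
cv2.imwrite('pics/l2c.png',cv2.resize(a,None,fx=6,fy=6,interpolation=cv2.INTER_NEAREST))"
```

```text
t 31.8 tcp [ 0.5093 -0.0498  0.141 ] rpy [1.7998e+02 6.0000e-02 1.7375e+02] F [ 0.5  0.1 -0.6] w 0.0526
case
40 [391. 201.] 99 z 0.0549 mean [ 0.5724 -0.2192] [ 563.7 -219.1] [85.4 15.7] 2.5
40 [399. 205.] 151 z 0.0548 mean [ 0.5619 -0.2408] [ 562.5 -241.1] [15.4 83.7] 86.3
45 [401. 227.] 201 z 0.0589 mean [ 0.4979 -0.2472] [ 508.1 -246.2] [118.5  20.3] 8.3
45 [411. 231.] 140 z 0.0597 mean [ 0.4875 -0.2755] [ 487.3 -276. ] [69.3 17.9] 7.6
leaf
30 [196. 224.] 319 z 0.0615 mean [0.5    0.3321] [501.4 331.3] [ 30.4 119.2] 83.0
[221.2 215.9] 339 mean [525.1 264.9  33.5] rect [522.7 263.7] [45.4 69.6] 84.4
[215.1 249. ] 270 mean [429.9 280.4  33.5] rect [435.8 279.4] [85.9 37.2] 1.1
30top y 155:201 156:176 157:160 158:154 159:146 160:132 161:116 162:102 163:99 164:118 165:152 166:186 167:208 168:220 169:225 170:225 171:224 172:223 173:222 174:221 175:220 176:221 177:224 178:223 179:212 180:191 181:172 182:169 183:181 184:198 185:211 186:218 187:222 188:224 189:225 190:225 191:221 192:206 193:185 194:173 195:177 196:186 197:187 198:181 199:176 200:174 201:171 202:164 203:156 204:145
30leaf
[... 278 characters left out ...]
191 190:205 191:215 192:220 193:223 194:224 195:225 196:224 197:216 198:198 199:179 200:172 201:180 202:188 203:186 204:179
20top y 35:196 36:184 37:165 38:154 39:155 40:159 41:155 42:149 43:156 44:178 45:200 46:216 47:225 48:229 49:227 50:223 51:221 52:219 53:210 54:200 55:201 56:209 57:220 58:226 59:230 60:228 61:222 62:214 63:199 64:176 65:150 66:148 67:168 68:195 69:214 70:225 71:230 72:231 73:231 74:230
20leaf y 35:194 36:194 37:187 38:170 39:154 40:149 41:154 42:155 43:150 44:148 45:163 46:185 47:205 48:217 49:225 50:227 51:224 52:220 53:220 54:215 55:206 56:198 57:202 58:212 59:221 60:227 61:231 62:227 63:220 64:211 65:195 66:172 67:148 68:150 69:169 70:196 71:214 72:225 73:230 74:231
```

View pics/l2c.png

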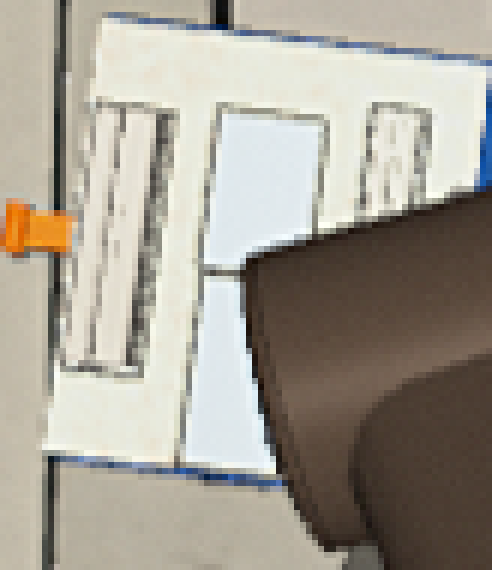

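```bash
python3 - <<'E'
from h import *
p=cv2.imread('pics/l2.png'); cv2.imwrite('pics/l2d.png',cv2.resize(p[150:285,330:480],None,fx=4,fy=4,interpolation=cv2.INTER_CUBIC))
st()
E
```

```text
t 31.85 tcp [ 0.5082 -0.0553  0.1406] rpy [-1.7994e+02 -4.0000e-02  1.7358e+02] F [ 0.5 -4.6  0.5] w 0.0525
```

View pics/l2d.png

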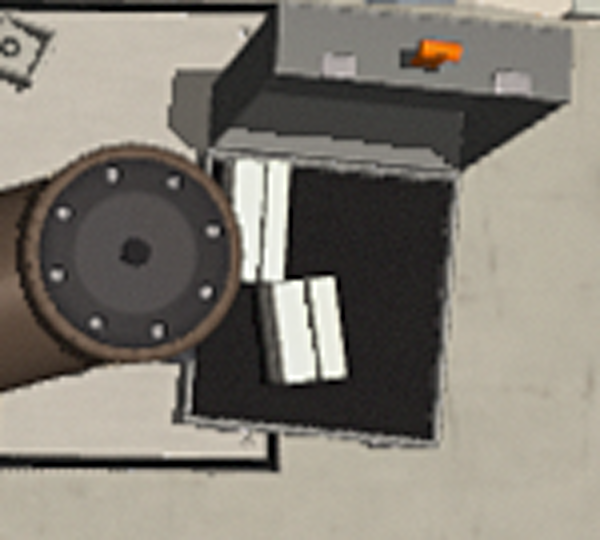

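```bash
cat > c45.py <<'E'
from h import *
import sys
p,d=snap('top'); W=cloud('top',d)
for lo,hi,nm in((.0575,.066,'45'),(.052,.0570,'40')):
    m=(W[...,2]>lo)&(W[...,2]<hi)&(W[...,0]>.40)&(W[...,0]<.605)&(W[...,1]<-.17)&(W[...,1]>-.38)&(p.min(-1)>60)
    m=cv2.morphologyEx(m.astype(np.uint8),cv2.MORPH_CLOSE,np.ones((3,3),np.uint8))
    m=cv2.morphologyEx(m,cv2.MORPH_OPEN,np.ones((3,3),np.uint8))
    n,l,s,c=cv2.connectedComponentsWithStats(m,connectivity=4)
    for i in range(1,n):
        if s[i,4]>60:
            P=W[(l==i)&(W[...,2]>lo)&(W[...,2]<hi)]; r=cv2.minAreaRect((P[:,:2]*1000).astype(np.float32)); print(nm,np.round(c[i]),s[i,4],np.round(P.mean(0),4),np.round(r[0],1),np.round(r[1],1),round(r[2],1))
st()
E
python3 c45.py
```

```text
45 [412. 231.] 154 [ 0.4879 -0.276   0.0609] [ 487.4 -275.5] [69.4 18.5] 6.1
45 [402. 232.] 162 [ 0.4851 -0.2494  0.0605] [ 484.1 -248.9] [68.4 19.1] 6.6
40 [399. 208.] 181 [ 0.5581 -0.2414  0.0547] [ 555.3 -242.1] [96.9 20. ] 1.4
40 [401. 235.] 61 [ 0.4767 -0.2474  0.0555] [ 474.8 -248.7] [35.6 13.7] 8.0
t 31.9 tcp [ 0.5085 -0.0527  0.1405] rpy [-1.7998e+02 -2.0000e-02  1.7341e+02] F [-1.1  0.4 -0.7] w 0.0524
```

```bash
python3 - <<'E'
from h import *
go((.4858,-.260,.12,186.7))
E
```

```text
t 31.9 tcp [ 0.5085 -0.0527  0.1405] rpy [-1.7998e+02 -2.0000e-02  1.7341e+02] F [-1.1  0.4 -0.7] w 0.0524
-> (0.4858, -0.26, 0.12, 186.7) slide [-0.0012 -0.2085  0.0206] roll -13.3 rows 4.0
```

Request:
{"op": "apply_moves", "data": {"commands": [{"grip": 0.39, "slide": [0, -0.06, 0], "roll": -5}, {"grip": 0.39, "slide": [0, -0.12, 0], "roll": -10}, {"grip": 0.39, "slide": [0, -0.18, 0.01], "roll": -13.3}, {"grip": 0.39, "slide": [-0.001, -0.208, 0.02], "roll": -13.3}, {"grip": 0.39, "slide": [-0.001, -0.208, 0.04], "roll": -13.3}]}}

```text
time_s: 32.52
tcp_pos: [0.4879, -0.2568, 0.1006]
eef_rot: [-180.0, 0.1, -173.1]
contact_force: [-0.2, 0.3, -0.2]
gripper_width: 0.0535
```

Request:
{"op": "apply_moves", "data": {"commands": [{"grip": 0.39, "slide": [0, 0, 0.005], "roll": 0}, {"grip": 0.39, "slide": [0, 0, 0.005], "roll": 0}]}}

```text
time_s: 32.78
tcp_pos: [0.4878, -0.2545, 0.0956]
eef_rot: [180.0, -0.0, -172.9]
contact_force: [1.2, 0.3, -0.0]
gripper_width: 0.0536
```

```bash
python3 - <<'E'
from h import *
go((.4858,-.260,.03,186.7))
E
```

```text
t 32.77 tcp [ 0.4878 -0.2545  0.0956] rpy [ 1.8000e+02 -2.0000e-02 -1.7295e+02] F [ 1.2  0.3 -0. ] w 0.0536
-> (0.4858, -0.26, 0.03, 186.7) slide [ 0.0026 -0.0052  0.0656] roll 0.4 rows 2.0
```

Request:
{"op": "apply_moves", "data": {"commands": [{"grip": 0.39, "slide": [0.0026, -0.0052, 0.015], "roll": 0.4}, {"grip": 0.39, "slide": [0.0026, -0.0052, 0.045], "roll": 0.4}, {"grip": 0.39, "slide": [0.0026, -0.0052, 0.063], "roll": 0.4}, {"grip": 0.5, "slide": [0.0026, -0.0052, 0.065], "roll": 0.4}, {"grip": 0.6, "slide": [0.0026, -0.0052, 0.065], "roll": 0.4}]}}

```text
time_s: 33.4
tcp_pos: [0.4858, -0.2604, 0.0307]
eef_rot: [-180.0, 0.0, -173.4]
contact_force: [0.0, -0.6, -1.9]
gripper_width: 0.0447
```

Request:
{"op": "apply_moves", "data": {"commands": [{"grip": 0.65, "slide": [0, 0, 0], "roll": 0}, {"grip": 0.65, "slide": [0, 0, 0], "roll": 0}]}}

```text
time_s: 33.65
tcp_pos: [0.4858, -0.2604, 0.031]
eef_rot: [-180.0, 0.0, -173.4]
contact_force: [-0.4, 0.6, -1.4]
gripper_width: 0.0449
```

```bash
python3 - <<'E'
from h import *
go((.5224,.2663,.10,173.8))
E
```

```text
t 33.65 tcp [ 0.4858 -0.2604  0.031 ] rpy [-1.7999e+02  5.0000e-02 -1.7339e+02] F [-0.4  0.6 -1.4] w 0.0449
-> (0.5224, 0.2663, 0.1, 173.8) slide [-0.097  0.519 -0.069] roll 12.8 rows 9.0
```

Request:
{"op": "apply_moves", "data": {"commands": [{"grip": 0.65, "slide": [0, 0, -0.05], "roll": 0}, {"grip": 0.65, "slide": [-0.002, 0.01, -0.09], "roll": 0}, {"grip": 0.65, "slide": [-0.012, 0.065, -0.105], "roll": 4}, {"grip": 0.65, "slide": [-0.023, 0.125, -0.105], "roll": 8}, {"grip": 0.65, "slide": [-0.035, 0.185, -0.105], "roll": 12.8}]}}

```text
time_s: 34.28
tcp_pos: [0.4994, -0.0709, 0.1365]
eef_rot: [180.0, 0.1, 173.6]
contact_force: [0.8, -0.6, -2.1]
gripper_width: 0.045
```

```bash
python3 - <<'E'
from h import *
go((.5224,.2664,.13,173.8))
E
```

```text
t 34.27 tcp [ 0.4994 -0.0709  0.1365] rpy [1.7995e+02 1.3000e-01 1.7362e+02] F [ 0.8 -0.6 -2.1] w 0.045
-> (0.5224, 0.2664, 0.13, 173.8) slide [0.0146 0.3378 0.0068] roll -0.2 rows 6.0
```

Request:
{"op": "apply_moves", "data": {"commands": [{"grip": 0.65, "slide": [0.003, 0.06, 0], "roll": 0}, {"grip": 0.65, "slide": [0.006, 0.12, 0], "roll": 0}, {"grip": 0.65, "slide": [0.009, 0.18, 0], "roll": 0}, {"grip": 0.65, "slide": [0.012, 0.24, 0], "roll": 0}, {"grip": 0.65, "slide": [0.015, 0.3, 0], "roll": 0}]}}

```text
time_s: 34.9
tcp_pos: [0.5165, 0.2295, 0.1362]
eef_rot: [179.9, 0.1, 173.8]
contact_force: [1.4, -0.3, -1.4]
gripper_width: 0.0453
```

Request:
{"op": "apply_moves", "data": {"commands": [{"grip": 0.65, "slide": [0, 0.036, 0.01], "roll": 0}, {"grip": 0.65, "slide": [0, 0.036, 0.04], "roll": 0}, {"grip": 0.65, "slide": [0, 0.036, 0.04], "roll": 0}, {"grip": 0.65, "slide": [0, 0.036, 0.04], "roll": 0}]}}

```text
time_s: 35.4
tcp_pos: [0.5209, 0.263, 0.0965]
eef_rot: [180.0, 0.0, 173.8]
contact_force: [-0.5, 0.4, -0.8]
gripper_width: 0.0447
```

```bash
python3 - <<'E'
from h import *
go((.5224,.2664,.0485,173.8))
E
```

```text
t 35.4 tcp [0.5209 0.263  0.0965] rpy [1.7998e+02 5.0000e-02 1.7381e+02] F [-0.5  0.4 -0.8] w 0.0447
-> (0.5224, 0.2664, 0.0485, 173.8) slide [-0.0011  0.0036  0.048 ] roll 0.0 rows 1.0
```

Request:
{"op": "apply_moves", "data": {"commands": [{"grip": 0.65, "slide": [-0.0011, 0.0036, 0.02], "roll": 0}, {"grip": 0.65, "slide": [-0.0011, 0.0036, 0.04], "roll": 0}, {"grip": 0.65, "slide": [-0.0011, 0.0036, 0.046], "roll": 0}, {"grip": 0.65, "slide": [-0.0011, 0.0036, 0.048], "roll": 0}, {"grip": 0.65, "slide": [-0.0011, 0.0036, 0.0495], "roll": 0}]}}

```text
time_s: 36.02
tcp_pos: [0.5226, 0.2668, 0.0471]
eef_rot: [179.9, 0.1, 173.8]
contact_force: [0.0, -0.3, 7.7]
gripper_width: 0.045
```

Request:
{"op": "apply_moves", "data": {"commands": [{"grip": 0.445, "slide": [0, 0, -0.0005], "roll": 0}, {"grip": 0.445, "slide": [0, 0, -0.0005], "roll": 0}, {"grip": 0.445, "slide": [0, 0, -0.02], "roll": 0}, {"grip": 0.445, "slide": [0, 0, -0.07], "roll": 0}, {"grip": 0.445, "slide": [0, -0.05, -0.09], "roll": 0}]}}

```text
time_s: 36.65
tcp_pos: [0.5185, 0.2192, 0.1389]
eef_rot: [179.8, 0.2, 174.0]
contact_force: [0.5, -1.3, -0.2]
gripper_width: 0.0488
```

Request:
{"op": "apply_moves", "data": {"commands": [{"grip": 0.445, "slide": [-0.006, -0.062, 0], "roll": 0}, {"grip": 0.445, "slide": [-0.012, -0.124, 0], "roll": 0}, {"grip": 0.445, "slide": [-0.018, -0.186, 0], "roll": 0}, {"grip": 0.445, "slide": [-0.024, -0.248, 0], "roll": 0}, {"grip": 0.445, "slide": [-0.026, -0.27, 0], "roll": 0}]}}

```text
time_s: 37.28
tcp_pos: [0.5127, -0.0572, 0.1363]
eef_rot: [180.0, 0.0, 173.7]
contact_force: [-0.4, 0.1, -0.5]
gripper_width: 0.0491
```

```bash
python3 look.py l3.png;  python3 prof2.py l3.png 30 45;python3 c45.py; python3 -c "
import cv2
a=cv2.imread('pics/l3.png')[185:280,178:260]
b=cv2.imread('pics/l3.png')[150:285,330:480]
cv2.imwrite('pics/l3c.png',cv2.hconcat([cv2.resize(a,(480,540),interpolation=cv2.INTER_NEAREST),cv2.resize(b,(300,540))[:, :300]]))"
```

```text
t 37.27 tcp [ 0.5127 -0.0572  0.1363] rpy [1.8000e+02 1.0000e-02 1.7366e+02] F [-0.4  0.1 -0.5] w 0.0491
case
40 [398. 205.] 148 z 0.0549 mean [ 0.5613 -0.2404] [ 562.7 -240.4] [17.9 83.5] 87.7
leaf
30 [193. 223.] 164 z 0.0616 mean [0.5038 0.3399] [502.6 339.7] [ 13.8 119.4] 84.1
30 [199. 223.] 149 z 0.0622 mean [0.5018 0.3225] [500.8 324. ] [ 14.5 119. ] 84.1
40 [219. 218.] 88 z 0.0749 mean [0.5183 0.267 ] [518.1 263.3] [35.8 70.4] 57.6
45 [215. 215.] 146 z 0.077 mean [0.5253 0.2767] [525.4 276.7] [18.4 68.5] 85.0
45 [224. 214.] 116 z 0.0776 mean [0.5293 0.2505] [524.2 250.5] [18.8 65.5] 86.4
[216.4 247.8] 347 mean [433.4 276.9  33.5] rect [436.4 274.5] [39.9 84.6] 84.8
30top y 155:202 156:177 157:162 158:155 159:146 160:131 161:116 162:102 163:99 164:119 165:153 166:187 167:210 168:222 169:226 170:227 171:226 172:224 173:223 174:222 175:221 176:222 177:225 178:224 179:213 180:192 181:173 182:171 183:183 184:200 185:212 186:219 187:223 188:225 189:226 190:226 191:222 192:207 193:186 194:173 195:178 196:187 197:188 198:182 199:177 200:175 201:172 202:165 203:157 204:146
30leaf y 155:
[... 1674 characters left out ...]
 5:209 6:209 7:209 8:210 9:211 10:214 11:216 12:218 13:219 14:219 15:219 16:218 17:216 18:214 19:214 20:215 21:216 22:218 23:219 24:218 25:218 26:216 27:215 28:214 29:213 30:213 31:213 32:214 33:216 34:216 35:216 36:215 37:214 38:213 39:212 40:212 41:214 42:216 43:217 44:217 45:218 46:216 47:214 48:213 49:213 50:213 51:213 52:215 53:216 54:217 55:217 56:217 57:216 58:217 59:217 60:218 61:219 62:219 63:215 64:206 65:194 66:181 67:167 68:167 69:187 70:213 71:230 72:233 73:232 74:231 75:230 76:229 77:229 78:229 79:229
40 [399. 204.] 155 [ 0.5647 -0.2412  0.0545] [ 562.6 -241.1] [15.9 83.6] 86.8
t 37.38 tcp [ 0.5129 -0.0565  0.1362] rpy [1.8000e+02 1.0000e-02 1.7363e+02] F [0.1 1.4 0.3] w 0.0485
```

View pics/l3c.png

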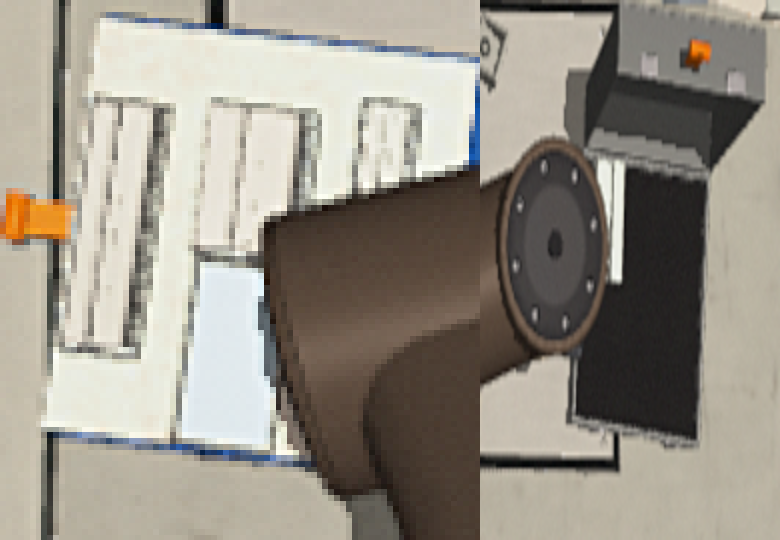

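Request:
{"op": "apply_moves", "data": {"commands": [{"grip": 0.46, "slide": [0, 0.02, 0], "roll": -2.5}, {"grip": 0.46, "slide": [0, 0.06, 0], "roll": -2.5}, {"grip": 0.46, "slide": [0, 0.06, 0], "roll": -2.5}]}}

```text
time_s: 37.75
tcp_pos: [0.5203, 0.0079, 0.1363]
eef_rot: [180.0, 0.0, 176.5]
contact_force: [0.0, 0.6, -0.4]
gripper_width: 0.0474
```

```bash
python3 c45.py; python3 - <<'E'
from h import *
go((.555,-.2270,.12,176.8))
E
```

```text
40 [394. 204.] 337 [ 0.565  -0.2285  0.0544] [ 563.3 -229.1] [40.3 83.6] 86.8
t 37.8 tcp [0.5199 0.007  0.1361] rpy [1.7999e+02 2.0000e-02 1.7646e+02] F [0.  0.2 0.6] w 0.0472
t 37.8 tcp [0.5199 0.007  0.1361] rpy [1.7999e+02 2.0000e-02 1.7646e+02] F [0.  0.2 0.6] w 0.0472
-> (0.555, -0.227, 0.12, 176.8) slide [-0.0495 -0.2314  0.0161] roll -0.3 rows 4.0
```

Request:
{"op": "apply_moves", "data": {"commands": [{"grip": 0.46, "slide": [-0.012, -0.058, 0], "roll": -0.3}, {"grip": 0.46, "slide": [-0.024, -0.116, 0], "roll": -0.3}, {"grip": 0.46, "slide": [-0.037, -0.174, 0], "roll": -0.3}, {"grip": 0.46, "slide": [-0.0495, -0.231, 0.01], "roll": -0.3}, {"grip": 0.46, "slide": [-0.0495, -0.231, 0.04], "roll": -0.3}]}}

```text
time_s: 38.42
tcp_pos: [0.5553, -0.2324, 0.0965]
eef_rot: [-180.0, 0.2, 176.4]
contact_force: [-0.6, 0.6, -0.9]
gripper_width: 0.0476
```

Request:
{"op": "apply_moves", "data": {"commands": [{"grip": 0.47, "slide": [0, 0, 0.005], "roll": 0}, {"grip": 0.47, "slide": [0, 0, 0.005], "roll": 0}]}}

```text
time_s: 38.67
tcp_pos: [0.5542, -0.2281, 0.0912]
eef_rot: [-180.0, -0.0, 176.7]
contact_force: [0.8, 0.0, 0.4]
gripper_width: 0.0465
```

```bash
python3 - <<'E'
from h import *
go((.555,-.2270,.03,176.8))
E
```

```text
t 38.67 tcp [ 0.5542 -0.2281  0.0912] rpy [-1.7999e+02 -4.0000e-02  1.7666e+02] F [0.8 0.  0.4] w 0.0465
-> (0.555, -0.227, 0.03, 176.8) slide [-0.0008  0.0012  0.0612] roll -0.1 rows 1.0
```

Request:
{"op": "apply_moves", "data": {"commands": [{"grip": 0.47, "slide": [-0.0008, 0.0012, 0.02], "roll": 0}, {"grip": 0.47, "slide": [-0.0008, 0.0012, 0.045], "roll": 0}, {"grip": 0.47, "slide": [-0.0008, 0.0012, 0.06], "roll": 0}, {"grip": 0.6, "slide": [-0.0008, 0.0012, 0.061], "roll": 0}, {"grip": 0.65, "slide": [-0.0008, 0.0012, 0.061], "roll": 0}]}}

```text
time_s: 39.3
tcp_pos: [0.5556, -0.2271, 0.0307]
eef_rot: [-180.0, 0.0, 176.6]
contact_force: [0.2, 0.3, -1.4]
gripper_width: 0.0398
```

Request:
{"op": "apply_moves", "data": {"commands": [{"grip": 0.7, "slide": [0, 0, 0], "roll": 0}, {"grip": 0.7, "slide": [0, 0, 0], "roll": 0}]}}

```text
time_s: 39.55
tcp_pos: [0.5554, -0.2274, 0.0305]
eef_rot: [-180.0, 0.0, 176.6]
contact_force: [-0.2, -0.7, -1.3]
gripper_width: 0.04
```

```bash
python3 - <<'E'
from h import *
go((.436,.2759,.13,173.8))
a=cv2.cvtColor(cv2.imread('pics/top1.png'),cv2.COLOR_BGR2RGB)
from prof import rect
for nm,b,ax in (('40y',(-.09,-.03,.08,.15),0),('45y',(.01,.05,.08,.15),0),('x',(-.115,.085,.10,.13),1)):
    xs,ys,r=rect(a,.0335,*b); g=r.mean((ax,2)); q=xs if ax==1 else ys
    # local minima
    i=[k for k in range(4,len(g)-4) if g[k]==g[k-4:k+5].min() and g[k]<g.max()-25]; print(nm,np.round(q[i]*1000,1))
E
```

```text
t 39.55 tcp [ 0.5554 -0.2274  0.0305] rpy [-1.8000e+02  4.0000e-02  1.7661e+02] F [-0.2 -0.7 -1.3] w 0.04
-> (0.436, 0.2759, 0.13, 173.8) slide [ 0.1489  0.4953 -0.0996] roll 2.8 rows 9.0
40y [ 91. 139.]
45y [ 88.5 141.5]
x [-106.    -8.5   70. ]
```

Request:
{"op": "apply_moves", "data": {"commands": [{"grip": 0.7, "slide": [0, 0, -0.05], "roll": 0}, {"grip": 0.7, "slide": [0.01, 0.015, -0.09], "roll": 0}, {"grip": 0.7, "slide": [0.026, 0.07, -0.105], "roll": 1}, {"grip": 0.7, "slide": [0.042, 0.125, -0.105], "roll": 2}, {"grip": 0.7, "slide": [0.058, 0.18, -0.105], "roll": 2.8}]}}

```text
time_s: 40.17
tcp_pos: [0.5075, -0.0428, 0.1357]
eef_rot: [180.0, 0.1, 173.7]
contact_force: [1.0, 0.9, -1.7]
gripper_width: 0.0398
```

```bash
python3 - <<'E'
from h import *
go((.4281,.2767,.13,173.8))
E
```

```text
t 40.17 tcp [ 0.5075 -0.0428  0.1357] rpy [1.7996e+02 8.0000e-02 1.7374e+02] F [ 1.   0.9 -1.7] w 0.0398
-> (0.4281, 0.2767, 0.13, 173.8) slide [0.1138 0.3089 0.0058] roll -0.1 rows 6.0
```

Request:
{"op": "apply_moves", "data": {"commands": [{"grip": 0.7, "slide": [0.021, 0.057, 0], "roll": 0}, {"grip": 0.7, "slide": [0.042, 0.114, 0], "roll": 0}, {"grip": 0.7, "slide": [0.063, 0.171, 0], "roll": 0}, {"grip": 0.7, "slide": [0.084, 0.228, 0], "roll": 0}, {"grip": 0.7, "slide": [0.104, 0.282, 0], "roll": 0}]}}

```text
time_s: 40.8
tcp_pos: [0.4341, 0.2494, 0.1356]
eef_rot: [179.9, 0.0, 173.8]
contact_force: [2.0, 0.9, -1.4]
gripper_width: 0.0398
```

Request:
{"op": "apply_moves", "data": {"commands": [{"grip": 0.7, "slide": [0.01, 0.027, 0.01], "roll": 0}, {"grip": 0.7, "slide": [0.01, 0.027, 0.04], "roll": 0}, {"grip": 0.7, "slide": [0.01, 0.027, 0.04], "roll": 0}, {"grip": 0.7, "slide": [0.01, 0.027, 0.04], "roll": 0}]}}

```text
time_s: 41.3
tcp_pos: [0.4283, 0.2753, 0.0959]
eef_rot: [180.0, 0.0, 173.8]
contact_force: [0.7, -0.3, -0.7]
gripper_width: 0.0395
```

```bash
python3 - <<'E'
from h import *
go((.4281,.2767,.0475,173.8))
E
```

```text
t 41.3 tcp [0.4283 0.2753 0.0959] rpy [1.7998e+02 3.0000e-02 1.7380e+02] F [ 0.7 -0.3 -0.7] w 0.0395
-> (0.4281, 0.2767, 0.0475, 173.8) slide [0.0004 0.0014 0.0484] roll 0.0 rows 1.0
```

Request:
{"op": "apply_moves", "data": {"commands": [{"grip": 0.7, "slide": [0.0004, 0.001, 0.02], "roll": 0}, {"grip": 0.7, "slide": [0.0004, 0.001, 0.04], "roll": 0}, {"grip": 0.7, "slide": [0.0004, 0.001, 0.046], "roll": 0}, {"grip": 0.7, "slide": [0.0004, 0.001, 0.0485], "roll": 0}, {"grip": 0.7, "slide": [0.0004, 0.001, 0.0495], "roll": 0}]}}

```text
time_s: 41.92
tcp_pos: [0.4282, 0.2765, 0.0472]
eef_rot: [180.0, 0.1, 173.8]
contact_force: [-4.3, -3.3, 14.5]
gripper_width: 0.0397
```

Request:
{"op": "apply_moves", "data": {"commands": [{"grip": 0.495, "slide": [0, 0, -0.0005], "roll": 0}, {"grip": 0.495, "slide": [0, 0, -0.0005], "roll": 0}, {"grip": 0.495, "slide": [0, 0, -0.02], "roll": 0}, {"grip": 0.495, "slide": [0, 0, -0.07], "roll": 0}, {"grip": 0.495, "slide": [-0.02, 0.05, -0.1], "roll": 0}]}}

```text
time_s: 42.55
tcp_pos: [0.4526, 0.323, 0.1488]
eef_rot: [179.9, 0.1, 173.8]
contact_force: [1.7, 2.0, -0.3]
gripper_width: 0.0444
```

Request:
{"op": "apply_moves", "data": {"commands": [{"grip": 0.495, "slide": [-0.03, 0.05, 0], "roll": 0}, {"grip": 0.495, "slide": [-0.06, 0.1, 0], "roll": 0}, {"grip": 0.495, "slide": [-0.06, 0.14, 0], "roll": 0}, {"grip": 0.495, "slide": [-0.06, 0.14, 0], "roll": 0}]}}

```text
time_s: 43.05
tcp_pos: [0.5279, 0.4588, 0.1444]
eef_rot: [-180.0, -0.0, 173.9]
contact_force: [-0.5, -0.9, -0.6]
gripper_width: 0.0442
```

```bash
python3 look.py l4.png; python3 - <<'E'
import cv2
a=cv2.imread('pics/l4.png')[180:285,175:275]
cv2.imwrite('pics/l4c.png',cv2.resize(a,None,fx=5.6,fy=5.6,interpolation=cv2.INTER_NEAREST))
E
```

```text
t 43.05 tcp [0.5279 0.4588 0.1444] rpy [-1.7997e+02 -1.0000e-02  1.7389e+02] F [-0.5 -0.9 -0.6] w 0.0442
case
leaf
20 [241. 229.] 291 z 0.0517 mean [0.4871 0.2058] [487.5 205.8] [ 20.2 148.9] 83.3
30 [193. 223.] 160 z 0.062 mean [0.502  0.3403] [502.9 340.6] [ 12.8 119. ] 84.1
30 [199. 224.] 153 z 0.0623 mean [0.5004 0.3228] [500.6 323.6] [ 14.3 119.7] 82.9
40 [215. 215.] 93 z 0.0749 mean [0.5245 0.2773] [524.9 276.1] [20.7 68.2] 83.6
40 [212. 246.] 157 z 0.0716 mean [0.4386 0.2841] [437.7 284.4] [16.6 82.7] 83.8
40 [220. 247.] 150 z 0.0717 mean [0.4364 0.2605] [435.8 260.7] [15.5 84. ] 83.5
45 [215. 215.] 141 z 0.0768 mean [0.5257 0.2766] [525.4 276.7] [18.3 68.7] 85.0
45 [224. 216.] 135 z 0.0774 mean [0.522  0.2506] [522.1 251.7] [19.2 69.2] 84.9
```

View pics/l4c.png

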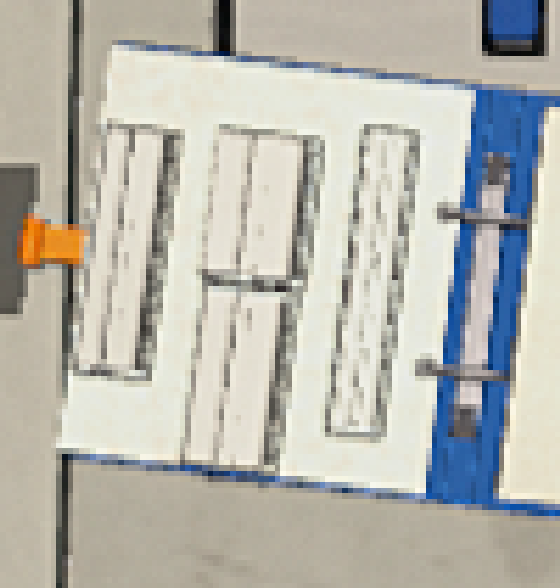

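```bash
python3 - <<'E'
from prof import *
a=cv2.cvtColor(cv2.imread('pics/top1.png'),cv2.COLOR_BGR2RGB); b=cv2.cvtColor(cv2.imread('pics/l4.png'),cv2.COLOR_BGR2RGB)
def pr(im,z,box,ax):
    xs,ys,r=rect(im,z,*box); g=r.mean((ax,2)); q=xs if ax==1 else ys; return q*1000,g
for n,yc,h,L in(('30',.1809,.03,120),('20',.0538,.02,150)):
    for nm,im,z in(('outl',a,.0335),('top',b,.0335+h)):
        for lo,hi in((-L/2000-.016,-L/2000+.012),(L/2000-.012,L/2000+.016)):
            q,g=pr(im,z,(lo,hi,yc-.006,yc+.006),1); print(n,nm,' '.join(f'{x:.0f}:{v:.0f}' for x,v in zip(q[::2],g[::2])))
E
```

```text
30 outl -76:223 -75:223 -74:224 -73:224 -72:224 -71:225 -70:226 -69:226 -68:225 -67:221 -66:205 -65:186 -64:168 -63:162 -62:160 -61:173 -60:197 -59:220 -58:230 -57:227 -56:225 -55:224 -54:223 -53:222 -52:222 -51:222 -50:222 -49:222
30 outl 48:222 49:223 50:223 51:223 52:223 53:223 54:223 55:223 56:223 57:224 58:225 59:227 60:227 61:220 62:207 63:192 64:175 65:162 66:155 67:175 68:203 69:225 70:228 71:226 72:225 73:225 74:224 75:224
30 top -76:227 -75:227 -74:227 -73:227 -72:227 -71:227 -70:227 -69:228 -68:229 -67:230 -66:226 -65:215 -64:201 -63:170 -62:136 -61:110 -60:119 -59:140 -58:161 -57:178 -56:195 -55:205 -54:202 -53:197 -52:194 -51:193 -50:193 -49:194
30 top 48:204 49:203 50:200 51:195 52:190 53:191 54:194 55:196 56:197 57:197 58:196 59:188 60:177 61:165 62:158 63:151 64:156 65:182 66:213 67:231 68:231 69:228 70:227 71:227 72:226 73:226 74:225 75:224
20 outl -91:222 -90:223 -89:223 -88:224 -87:224 -86:225 -85:226 -84:227 -83:224 -82:214 -81:203 -80:188 -79:169 -78:151 -77:157 -76:188 -75:220 -74:234 -73:234 -72:233 -71:231 -70:230 -69:229 -68:229 -67:229 -66:229 -65:229 -64:229
20 outl 63:230 64:230 65:230 66:230 67:230 68:230 69:230 70:230 71:231 72:232 73:233 74:232 75:230 76:222 77:204 78:184 79:167 80:165 81:166 82:183 83:205 84:225 85:230 86:228 87:226 88:225 89:224 90:224
20 top -91:224 -90:224 -89:225 -88:225 -87:226 -86:226 -85:227 -84:228 -83:230 -82:227 -81:217 -80:206 -79:189 -78:169 -77:153 -76:164 -75:191 -74:216 -73:217 -72:209 -71:202 -70:207 -69:212 -68:217 -67:218 -66:220 -65:219 -64:217
20 top 63:219 64:219 65:220 66:220 67:219 68:219 69:219 70:220 71:220 72:222 73:225 74:226 75:217 76:200 77:183 78:171 79:167 80:171 81:193 82:217 83:232 84:232 85:229 86:228 87:227 88:227 89:226 90:227
```

```bash
cat > lid.py <<'E'
from h import *
p,d=snap('top'); W=cloud('top',d); hsv=cv2.cvtColor(p,cv2.COLOR_RGB2HSV).astype(int)
m=(hsv[...,0]>5)&(hsv[...,0]<20)&(hsv[...,1]>150)&(hsv[...,2]>120)
P=W[m&(d>0)]; 
P=P[(P[:,1]<-.15)&(P[:,1]>-.42)&(P[:,0]>.35)&(P[:,0]<.75)]
print(len(P),np.round(P.mean(0),4),np.round(P.min(0),4),np.round(P.max(0),4))
Q=P[P[:,2]>P[:,2].max()-.012]; print('top part',len(Q),np.round(Q.mean(0),4),np.round(Q.min(0),4),np.round(Q.max(0),4))
go((.50,.10,.30,173.8))
E
python3 lid.py
```

```text
45 [ 0.6528 -0.2936  0.2512] [ 0.6478 -0.307   0.2424] [ 0.6583 -0.2825  0.2562]
top part 44 [ 0.6529 -0.2937  0.2514] [ 0.6478 -0.307   0.2457] [ 0.6583 -0.2825  0.2562]
t 43.15 tcp [0.5273 0.4565 0.145 ] rpy [-1.7995e+02 -3.0000e-02  1.7384e+02] F [-0.1 -0.4  0.4] w 0.044
-> (0.5, 0.1, 0.3, 173.8) slide [-0.0111 -0.3575 -0.1547] roll 0.0 rows 7.0
```

Request:
{"op": "apply_moves", "data": {"commands": [{"grip": 0.3, "slide": [0, -0.02, -0.055], "roll": 0}, {"grip": 0.3, "slide": [0, -0.07, -0.09], "roll": 0}, {"grip": 0.3, "slide": [0, -0.12, -0.12], "roll": 0}, {"grip": 0.3, "slide": [0, -0.175, -0.145], "roll": 0}, {"grip": 0.3, "slide": [-0.005, -0.235, -0.155], "roll": 0}]}}

```text
time_s: 43.78
tcp_pos: [0.5066, 0.2201, 0.3029]
eef_rot: [179.9, 0.2, 173.8]
contact_force: [1.0, -0.6, 0.2]
gripper_width: 0.0613
```

Request:
{"op": "apply_moves", "data": {"commands": [{"grip": 0.3, "slide": [-0.025, -0.055, 0], "roll": 0}, {"grip": 0.3, "slide": [-0.05, -0.11, 0], "roll": 0}, {"grip": 0.3, "slide": [-0.075, -0.165, 0], "roll": -1}, {"grip": 0.3, "slide": [-0.1, -0.22, 0], "roll": -1}, {"grip": 0.3, "slide": [-0.12, -0.275, 0], "roll": -1}]}}

```text
time_s: 44.4
tcp_pos: [0.5962, -0.0665, 0.3011]
eef_rot: [180.0, 0.1, 174.8]
contact_force: [1.3, 0.4, -0.2]
gripper_width: 0.0613
```

```bash
python3 - <<'E'
from h import *
go((.653,-.2925,.30,175),(.653,-.2925,.229,175))
E
```

```text
t 44.4 tcp [ 0.5962 -0.0665  0.3011] rpy [1.7998e+02 6.0000e-02 1.7478e+02] F [ 1.3  0.4 -0.2] w 0.0613
-> (0.653, -0.2925, 0.3, 175) slide [-0.0771 -0.2198  0.0012] roll -0.2 rows 4.0
-> (0.653, -0.2925, 0.229, 175) slide [-0.0771 -0.2199  0.0722] roll -0.2 rows 4.0
```

Request:
{"op": "apply_moves", "data": {"commands": [{"grip": 0.3, "slide": [-0.02, -0.055, 0], "roll": 0}, {"grip": 0.3, "slide": [-0.04, -0.11, 0], "roll": 0}, {"grip": 0.3, "slide": [-0.06, -0.165, 0], "roll": 0}, {"grip": 0.3, "slide": [-0.077, -0.222, 0], "roll": 0}, {"grip": 0.3, "slide": [-0.077, -0.222, 0], "roll": 0}]}}

```text
time_s: 45.02
tcp_pos: [0.6519, -0.2963, 0.2994]
eef_rot: [-180.0, -0.1, 174.5]
contact_force: [-0.6, -0.3, 0.2]
gripper_width: 0.0616
```

Request:
{"op": "apply_moves", "data": {"commands": [{"grip": 0.3, "slide": [0, 0, 0], "roll": 0}, {"grip": 0.3, "slide": [0, 0, 0.005], "roll": 0}]}}

```text
time_s: 45.28
tcp_pos: [0.6532, -0.2912, 0.2966]
eef_rot: [-180.0, 0.1, 174.9]
contact_force: [-0.3, 1.6, 0.9]
gripper_width: 0.0615
```

```bash
python3 - <<'E'
from h import *
go((.653,-.2925,.229,175))
E
```

```text
t 45.27 tcp [ 0.6532 -0.2912  0.2966] rpy [-1.7999e+02  1.0000e-01  1.7486e+02] F [-0.3  1.6  0.9] w 0.0615
-> (0.653, -0.2925, 0.229, 175) slide [ 0.0002 -0.0013  0.0676] roll -0.1 rows 2.0
```

Request:
{"op": "apply_moves", "data": {"commands": [{"grip": 0.3, "slide": [0, -0.0013, 0.03], "roll": 0}, {"grip": 0.3, "slide": [0, -0.0013, 0.055], "roll": 0}, {"grip": 0.4, "slide": [0, -0.0013, 0.066], "roll": 0}, {"grip": 0.6, "slide": [0, -0.0013, 0.067], "roll": 0}, {"grip": 0.8, "slide": [0, -0.0013, 0.067], "roll": 0}], "grip_force": 20}}

```text
time_s: 45.9
tcp_pos: [0.6539, -0.2931, 0.2297]
eef_rot: [-180.0, 0.1, 174.8]
contact_force: [0.4, 0.1, 0.4]
gripper_width: 0.0379
```

Request:
{"op": "apply_moves", "data": {"commands": [{"grip": 0.85, "slide": [0, 0, 0], "roll": 0}, {"grip": 0.85, "slide": [0, 0, 0], "roll": 0}]}}

```text
time_s: 46.15
tcp_pos: [0.6539, -0.2923, 0.2295]
eef_rot: [179.9, 0.1, 174.8]
contact_force: [0.9, 4.3, 3.7]
gripper_width: 0.0235
```

```bash
python3 arc2.py
```

```text
t 46.15 tcp [ 0.6539 -0.2923  0.2295] rpy [1.7993e+02 9.0000e-02 1.7483e+02] F [0.9 4.3 3.7] w 0.0235
S 0.0456318562417197 Y 0.0033834128351620412 Z 0.22448128259532243 r 0.22907228671252658 phi 101.49034873832599
```

Request:
{"op": "apply_moves", "data": {"commands": [{"grip": 0.85, "slide": [0.0376, 0, -0.0045], "roll": 0}, {"grip": 0.85, "slide": [0.0774, 0, -0.0024], "roll": 0}, {"grip": 0.85, "slide": [0.1162, 0, 0.0066], "roll": 0}, {"grip": 0.85, "slide": [0.1529, 0, 0.0222], "roll": 0}, {"grip": 0.85, "slide": [0.1863, 0, 0.0439], "roll": 0}]}}

```text
time_s: 46.78
tcp_pos: [0.4676, -0.2759, 0.1853]
eef_rot: [180.0, 0.2, 174.8]
contact_force: [8.5, -0.8, -11.3]
gripper_width: 0.0237
```

```bash
python3 arc2.py
```

```text
t 46.77 tcp [ 0.4676 -0.2759  0.1853] rpy [179.97   0.2  174.81] F [  8.5  -0.8 -11.3] w 0.0237
S -0.14134281267408905 Y 0.0035460443333871455 Z 0.18025267912739074 r 0.2290607321808448 phi 51.89868935412122
```

Request:
{"op": "apply_moves", "data": {"commands": [{"grip": 0.85, "slide": [0.0284, 0, 0.0278], "roll": 0}, {"grip": 0.85, "slide": [0.0523, 0, 0.0595], "roll": 0}, {"grip": 0.85, "slide": [0.0703, 0, 0.0949], "roll": 0}, {"grip": 0.85, "slide": [0.081, 0, 0.1289], "roll": 0}, {"grip": 0.85, "slide": [0.0851, 0, 0.1524], "roll": 0}]}}

```text
time_s: 47.4
tcp_pos: [0.3822, -0.2684, 0.0315]
eef_rot: [180.0, -0.0, 174.8]
contact_force: [0.7, 2.2, 0.5]
gripper_width: 0.0236
```

```bash
python3 arc2.py
```

```text
t 47.4 tcp [ 0.3822 -0.2684  0.0315] rpy [179.98  -0.   174.78] F [0.7 2.2 0.5] w 0.0236
S -0.22706415013663764 Y 0.0035168836200198746 Z 0.02647381738286305 r 0.22860225564087222 phi 6.650192918329316
```

Request:
{"op": "apply_moves", "data": {"commands": [{"grip": 0.85, "slide": [0.0006, 0, 0.006], "roll": 0}, {"grip": 0.85, "slide": [0.001, 0, 0.0095], "roll": 0}, {"grip": 0.85, "slide": [0.001, 0, 0.0105], "roll": 0}, {"grip": 0.85, "slide": [0.001, 0, 0.0105], "roll": 0}]}}

```text
time_s: 47.9
tcp_pos: [0.3814, -0.2683, 0.022]
eef_rot: [180.0, -0.1, 174.8]
contact_force: [-3.4, 4.4, 0.4]
gripper_width: 0.0234
```

Request:
{"op": "apply_moves", "data": {"commands": [{"grip": 0.6, "slide": [0, 0, 0], "roll": 0}, {"grip": 0.4, "slide": [0, 0, 0], "roll": 0}, {"grip": 0.35, "slide": [0, 0, 0], "roll": 0}, {"grip": 0.35, "slide": [0, 0, -0.05], "roll": 0}, {"grip": 0.35, "slide": [0, 0, -0.1], "roll": 0}]}}

```text
time_s: 48.52
tcp_pos: [0.3818, -0.2687, 0.1228]
eef_rot: [-180.0, -0.1, 174.8]
contact_force: [1.8, 0.1, -0.0]
gripper_width: 0.0563
```

Request:
{"op": "apply_moves", "data": {"commands": [{"grip": 0.35, "slide": [0, -0.05, -0.03], "roll": 0}, {"grip": 0.35, "slide": [0, -0.11, -0.06], "roll": 0}, {"grip": 0.35, "slide": [0, -0.17, -0.06], "roll": 0}, {"grip": 0.35, "slide": [0, -0.23, -0.06], "roll": 0}, {"grip": 0.35, "slide": [0, -0.27, -0.06], "roll": 0}]}}

```text
time_s: 49.15
tcp_pos: [0.3569, -0.5403, 0.1815]
eef_rot: [-180.0, 0.0, 174.7]
contact_force: [0.2, 0.5, -1.1]
gripper_width: 0.0569
```

```bash
python3 look.py l5.png; python3 m1.py 2>/dev/null; python3 - <<'E'
from h import *
from prof import rect
snap('side','s5.png')
E
```

```text
t 49.15 tcp [ 0.3569 -0.5403  0.1815] rpy [-179.98    0.    174.73] F [ 0.2  0.5 -1.1] w 0.0569
case
leaf
20 [241. 229.] 287 z 0.052 mean [0.4864 0.2059] [487.4 205.8] [ 20.6 149.1] 83.9
30 [196. 223.] 327 z 0.0618 mean [0.5018 0.3313] [501.7 331.7] [ 30.5 119.6] 84.1
40 [212. 247.] 154 z 0.0721 mean [0.4369 0.2839] [437.7 284.2] [16.7 82.7] 83.6
40 [220. 247.] 154 z 0.0719 mean [0.4356 0.2607] [435.8 260.9] [15.7 84.1] 83.7
45 [215. 215.] 145 z 0.0771 mean [0.5251 0.277 ] [525.3 276.8] [18.2 68.6] 84.6
45 [224. 216.] 130 z 0.077 mean [0.5216 0.2504] [522.  250.4] [17.2 69.6] 83.8
[183.03030303 222.83333333] [178 219  12   8  66]
orange 66 mean [0.5039 0.3741 0.0334] med z 0.0335 rect [504.1 373.2] [28.8 20.6] 85.7
leaf 0 mean [nan nan nan] med z nan rect [0. 0.] [0. 0.] 0.0
stapler 0 mean [nan nan nan] med z nan rect [0. 0.] [0. 0.] 0.0
case 4810 mean [ 0.5088 -0.2807  0.0718] med z 0.0719 rect [ 509.4 -282.1] [187.6 200.1] 84.8
pageL 2160 mean [0.4929 0.245  0.0308] med z 0.031 rect [489.3 235.3] [242.8 208.7] 83.7
```

View pics/l5.png

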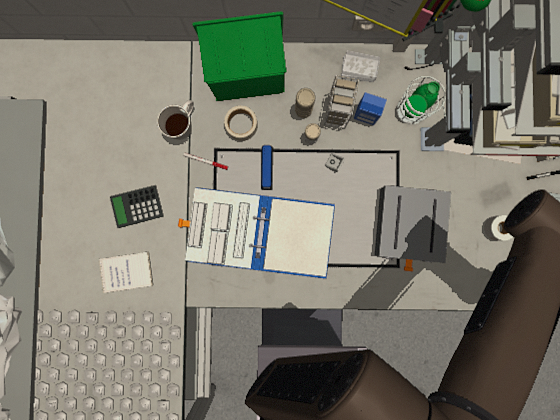

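View pics/s5.png

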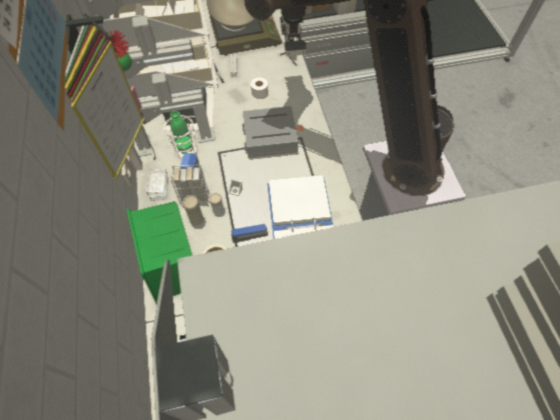

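```bash
python3 - <<'E'
from h import *
st(); print(close_job())
E
```

```text
t 49.3 tcp [ 0.3568 -0.5392  0.1806] rpy [ 1.7997e+02 -6.0000e-02  1.7465e+02] F [ 0.1  0.1 -0.3] w 0.0572
the job is handed in; nothing more can be done
None
```

The whole job is done in the order asked and handed in at about 49 s; the hand-in reported no verdict.

- **Stapler and leaf:** I put the stapler on the bench behind the binder. The yellow leaf is turned over and lies flat on the left with its white face up.
- **Samples:** All four (45, 40, 30 and 20) were in the case. Each now lies on the outline of its own size. I centred the 30 a second time after its first placing came out about 2.5 mm off. The 45 was knocked aside in the case during the run, so I found it again before picking it up.
- **Case:** I swung the lid open past its balance point, where it stayed by itself, and shut it again last. In the last picture its top is at 72 mm, as at the start.
- **Last checks:** All four samples lie within about 2 mm of their outline centres and about 1° of square; the gap to the lines is 4 mm. The gripper was well clear and touching nothing. The notepad, calculator, marker and bracket look unmoved.
- **Disagreements:**
  - The camera reads about 2 mm off the robot in y, which I corrected for.
  - Depth and edge readings of the sample positions differ by 1–2 mm, so the placing is only known that closely.
  - The side camera could not see the leaf, so the sample positions rest on the top camera alone.

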